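# Load the rattle tester and clamp the club heads

### The arm

A 7-joint arm with a two-finger parallel gripper is mounted at the origin on a cart in front of the work surface, level with it; the furniture and walls round the work are solid. World frame = base frame: x ahead of the robot, y to its left, z up, the work surface at z = 0. Lengths are in m, angles in rad, forces in N, time in s.
With the tool pointing down it reaches from about 0.425 to 0.925 m from the base axis. Payload 6.8 kg.
Tool frame: the origin (TCP) lies at the very end of the fingers, on their centre line; the grasp point (between the pads) lies 19 mm behind it (env.pinch_z is the distance from the TCP to the grasp point, in m); z points along the fingers, y is the line along which they close (so a half turn about z gives the same grasp; the last joint's range is limited). The gripper opens to 85 mm and grips with 20 to 120 N. Pads are 22 mm wide; open, the fingers measure 114 mm over their backs; the gripper's body (76 mm by 85 mm) begins 54 mm behind the grasp point. The pads swing forward as they close: fully open they stand 13 mm farther back than shut.
Start: joints at [-1.423, 0.477, 0.022, 1.555, -0.011, 1.109, -0.083], TCP at [0.171, 0.653, 0.231] pointing down, gripper open.
Joint ranges: [-2.96, 2.96], [-0.34, 2.1], [-1.41, 1.46], [0.24, 2.44], [-1.37, 4.51], [0.17, 1.92], [-2.96, 2.96]. Speed limits (rad/s): [2.39, 2.39, 3.14, 3.14, 3.14, 3.14, 3.14].

### API

Orientations are given as [roll, pitch, yaw] about the fixed x, y, z axes, in that order (R = Rz(yaw) Ry(pitch) Rx(roll)).
In Python, from bench import env, eyes, finish_job gives the robot as it stands. The module is installed in compiled form; this text tells all that it offers.
- The arm moves only by the tool jog_arm, never from a script. Its argument "moves" is text: rows parted by semicolons, each of 6 numbers parted by spaces: the shift along the tool's x, y, z as a fraction of full scale, then the turn, a rotation vector about the tool's x, y, z as a fraction of full scale. In form: tx ty tz wx wy wz; .... A call has 1 to 12 rows; each row shifts and turns the commanded pose from where the row before left it, along the tool's axes as they then stand; what a row does not reach is not made up. Full scale, the value 1, is 500 mm for a shift and 180 degrees for a turn. A row lasts 1/12 s, in which the tool goes at most 41.7 mm and 7.16 degrees, less where a joint would pass 70% of its speed; a pose out of reach is approached as far as the arm can. A call with a number of a shift or a turn outside -1 to 1 is refused whole. A call with a gripper value outside its range is refused whole. "jaw" is the closure, from 0 (fully open) to 1 (shut), set as the call begins (left out, the last holds). The fingers move at their own pace and stop on an object; "force" is the grip in N (left out, the last holds). Time passes only in rows, so rows that do not move let the fingers close. It gives the time, the measured TCP pose, the force, the opening and the grip force at its end, in the units of the state.
- env.read_state(): the state, without advancing time (a new reading comes with each control period).
- eyes.snapshot(name): name is "scene" or "top" or "wrist"; returns a dict with "pixels" (420x560x3 uint8, red, green, blue), "fx", "fy", "cx", "cy" (pixels), "R" (3x3) and "t" (3): a world point X has camera coordinates R X + t. Camera axes: x right, y down, z forward; pixel columns grow to the right and rows downward; lengths in m; the calibration is good to about 2 mm. A picture is of the moment at which its call begins. There is no depth.
- finish_job(): hands the job in; it is judged then, once.
Trained networks look in a picture, given as the dict that the camera call returned (one of the last four; its "shot" number tells which), for a name from the list of things; names that differ only in an ending like _2 or _b are one class to them, and where a whole thing is asked for, a point or a joint stands for the part that bears it (a point fixed in the world has none). Each returns a list of dicts, best first, with "p" (0 to 1); they miss things now and then, are a little off and sometimes report something else, mostly with a low value. They report only what shows in the picture. A call takes as long as a camera call. They do not tell look-alikes from the thing itself.
- eyes.find_in(thing, picture): "at" ([row, column] in pixels, amid what is visible of it).
- eyes.trace(thing, picture): "pixels" (420x560 bool, what is visible of it) and "at" ([row, column] in pixels, amid what is visible of it).
The state is a dict: "clock": time; "joint_positions": joint angles; "qvel": joint speeds; "joint_torque": joint torques, N m; "tcp_pos": TCP position; "ee_rot": TCP orientation; "ft_force": force on the tool from outside, world axes, zero at the start; "ft_torque": the same for the moment, N m; "gripper_width": finger opening in m; "grip_force": force on a finger pad.
Only numpy, scipy, OpenCV 4.12 (cv2) and the standard library are available. Lean on these libraries where they do the work, as an engineer would, in place of code of your own. Each camera call takes 0.05 s, during which the arm holds its last target. There are 200 camera calls.

### The job

Trip the rattle tester's hidden latch by pushing the release pin through the small access hole in its front so that the carriage springs out, and put the pin back on its blue mat. Stand every club head that is on the cloth in a nest of the carriage (one per nest, any nest), face towards the crank and hosel to the right, wind the crank clockwise, some two and a half turns, until the jaw is tight on them, and then push the carriage fully home until it latches. Leave the other things on the table where they are.

Things in the scene. Friction and masses are not known exactly. Their poses are not given: they have to be found in the camera images.
- access_hole (a point): Centre of the small access hole (15 mm) in the grey front plate of the white bench tester (410 wide, 205 deep, 138 mm high), near its left end, 114 mm above the table. x points straight in (push direction), y left, z up. The sprung pawl waits 25 mm behind the plate's front; a pin tip 36 to 40 mm inside (4 to 6 N) has surely tripped it. The pawl swings back when the pin is drawn out.
- latch_pawl: The hidden sprung steel pawl behind the access hole; out of sight. Its origin is its pivot.
- pin_grip (a point): Centre of the ribbed orange handle (60 x 16 x 16 mm, square) of the release pin, 8 mm above its underside. x runs along the pin to the tip: a steel rod 7 mm thick goes on from the handle, its round tip 110 mm in +x from this point, on the axis. 60 g, balanced inside the handle. It lies flat on its mat, tip more or less away from the robot (within 0.4 rad).
- release_pin: The release pin as a whole; its origin lies 8 mm below pin_grip, axes the same.
- mat_center (a point): Centre of the top of the fixed blue mat, 190 mm (its x) by 85 mm (its y), 8 mm thick, on which the pin lies and to which it returns.
- carriage (a joint): Travel of the carriage out of the tester, m: up to 0.003 = latched home, 0.16 = fully out. Once tripped, a spring (4 to 5.5 N) drives it out towards the robot and holds it out. To shut it push it to 0 against the spring, a few N more near the end; it then stays latched. Its front sweeps the space up to 230 mm before the tester, below z = 105 mm.
- nest_left (a point): Where a head's origin belongs in the left nest, on the carriage floor, 30 mm above the table. x away from the robot, y left; a seated head's axes are parallel to these, its back against two 20 mm posts. Up to 15 mm short (-x) is fine: the jaw pushes it back. Side walls 13 mm above the floor. With the carriage out it is 65 mm before the tester's front plate, which is 138 mm high.
- nest_middle (a point): The same for the middle nest, 116 mm to the right of the left one.
- nest_right (a point): The same for the right nest, 116 mm to the right of the middle one.
- jaw: Dark steel jaw beam across the carriage with three sprung rubber pads, one for each nest; the screw moves it away from the robot, 10 mm a turn, 0 to 27.5 mm. Jaw open, the pads stand 18 mm in front of a seated head's face, so they touch it after 1.8 turns and then give by spring.
- crank (a joint): Angle of the crank, rad: 0 = jaw fully open and crank pointing straight up, grows clockwise as the robot sees it (top to the right), stops hard at about 17.3 (2.75 turns). From 14 on the jaw holds the heads tight. The screw does not run back. About 0.05 N m turns it.
- crank_hub (a point): Point on the crank's axis (which runs along the tester's x), 66 mm above the table, level (in x) with the middle of the crank's grip. Axes as the tester's.
- crank_knob (a point): Middle of the crank's black grip, a freely turning roller 42 mm long (along the tester's x) and 16 mm thick, at a radius of 28 mm from the crank's axis. Pinch it from above between fingers that close across the tester's y and lead it round a circle about crank_hub.
- handle_left (a point): Middle of the left bar handle on the carriage front, a steel bar 11 mm thick, 94 mm long along the tester's y, 66 mm above the table, 40 mm in front of the grey carriage front (85 mm high). Push it towards +x to shut the carriage. A like handle sits 230 mm to its right, the crank midway between.
- head_a: Black golf club head standing on its sole, 70 x 119 x 50 mm, 170 to 250 g; origin on the sole, under the middle. x runs from the face (-33 mm) to the rounded back (+34), y from the hosel's end (-58) to the toe (+60), z up. Crown a low dome 36 mm high; widest near the sole (67 mm). Absent in some runs.
- head_a_hosel (a point): Middle of the upper part of that head's hosel, the 13 mm tube leaning out to -y at about 45 degrees; axes as the head's, 16.5 mm in -x, 49 mm in -y and 39 mm above its origin. Pinch it here across the head's x, from above, fingertips about 12 mm below this point; gripped firmly, the head hangs level.
- head_b: Black golf club head standing on its sole, 70 x 119 x 50 mm, 170 to 250 g; origin on the sole, under the middle. x runs from the face (-33 mm) to the rounded back (+34), y from the hosel's end (-58) to the toe (+60), z up. Crown a low dome 36 mm high; widest near the sole (67 mm). Absent in some runs.
- head_b_hosel (a point): Middle of the upper part of that head's hosel, the 13 mm tube leaning out to -y at about 45 degrees; axes as the head's, 16.5 mm in -x, 49 mm in -y and 39 mm above its origin. Pinch it here across the head's x, from above, fingertips about 12 mm below this point; gripped firmly, the head hangs level.
- head_c: Black golf club head standing on its sole, 70 x 119 x 50 mm, 170 to 250 g; origin on the sole, under the middle. x runs from the face (-33 mm) to the rounded back (+34), y from the hosel's end (-58) to the toe (+60), z up. Crown a low dome 36 mm high; widest near the sole (67 mm). Absent in some runs.
- head_c_hosel (a point): Middle of the upper part of that head's hosel, the 13 mm tube leaning out to -y at about 45 degrees; axes as the head's, 16.5 mm in -x, 49 mm in -y and 39 mm above its origin. Pinch it here across the head's x, from above, fingertips about 12 mm below this point; gripped firmly, the head hangs level.
- sand_block: Bystander, to be left alone: grey abrasive foam block, 34 x 68 x 24 mm. Origin at the centre of its underside.
There are look-alikes about, which are no part of the job. Leave any pink or red look-alike of the head_a alone.

How it is judged:
On the way, in this order (a step that is already met when the one before it is completed fails the run):
1. the pin, pushed through the access hole, presses the hidden pawl (contact force between release_pin and latch_pawl above 0.5 N), for 0.05 s.
2. the carriage has sprung out (value of joint carriage above 0.14 m), for 0.2 s.
3. every head stands in a nest of the open carriage, face to the crank, hosel to the right (value of joint carriage above 0.12 m and angle between each of head_a, head_b, head_c's own z axis and vertical below 0.2 rad and ((x of head_a in the frame of nest_left between -0.022 and 0.01 m and y of head_a in the frame of nest_left between -0.025 and 0.025 m and z of head_a in the frame of nest_left between -0.008 and 0.012 m and y of head_a_hosel in the frame of nest_left below -0.02 m) or (x of head_a in the frame of nest_middle between -0.022 and 0.01 m and y of head_a in the frame of nest_middle between -0.025 and 0.025 m and z of head_a in the frame of nest_middle between -0.008 and 0.012 m and y of head_a_hosel in the frame of nest_middle below -0.02 m) or (x of head_a in the frame of nest_right between -0.022 and 0.01 m and y of head_a in the frame of nest_right between -0.025 and 0.025 m and z of head_a in the frame of nest_right between -0.008 and 0.012 m and y of head_a_hosel in the frame of nest_right below -0.02 m)) and ((x of head_b in the frame of nest_left between -0.022 and 0.01 m and y of head_b in the frame of nest_left between -0.025 and 0.025 m and z of head_b in the frame of nest_left between -0.008 and 0.012 m and y of head_b_hosel in the frame of nest_left below -0.02 m) or (x of head_b in the frame of nest_middle between -0.022 and 0.01 m and y of head_b in the frame of nest_middle between -0.025 and 0.025 m and z of head_b in the frame of nest_middle between -0.008 and 0.012 m and y of head_b_hosel in the frame of nest_middle below -0.02 m) or (x of head_b in the frame of nest_right between -0.022 and 0.01 m and y of head_b in the frame of nest_right between -0.025 and 0.025 m and z of head_b in the frame of nest_right between -0.008 and 0.012 m and y of head_b_hosel in the frame of nest_right below -0.02 m)) and ((x of head_c in the frame of nest_left between -0.022 and 0.01 m and y of head_c in the frame of nest_left between -0.025 and 0.025 m and z of head_c in the frame of nest_left between -0.008 and 0.012 m and y of head_c_hosel in the frame of nest_left below -0.02 m) or (x of head_c in the frame of nest_middle between -0.022 and 0.01 m and y of head_c in the frame of nest_middle between -0.025 and 0.025 m and z of head_c in the frame of nest_middle between -0.008 and 0.012 m and y of head_c_hosel in the frame of nest_middle below -0.02 m) or (x of head_c in the frame of nest_right between -0.022 and 0.01 m and y of head_c in the frame of nest_right between -0.025 and 0.025 m and z of head_c in the frame of nest_right between -0.008 and 0.012 m and y of head_c_hosel in the frame of nest_right below -0.02 m))), for 0.2 s.
4. the crank is wound until the jaw is tight on every head (value of joint crank above 14 rad and angle between each of head_a, head_b, head_c's own z axis and vertical below 0.2 rad and ((x of head_a in the frame of nest_left between -0.012 and 0.008 m and y of head_a in the frame of nest_left between -0.025 and 0.025 m and z of head_a in the frame of nest_left between -0.008 and 0.012 m and y of head_a_hosel in the frame of nest_left below -0.02 m) or (x of head_a in the frame of nest_middle between -0.012 and 0.008 m and y of head_a in the frame of nest_middle between -0.025 and 0.025 m and z of head_a in the frame of nest_middle between -0.008 and 0.012 m and y of head_a_hosel in the frame of nest_middle below -0.02 m) or (x of head_a in the frame of nest_right between -0.012 and 0.008 m and y of head_a in the frame of nest_right between -0.025 and 0.025 m and z of head_a in the frame of nest_right between -0.008 and 0.012 m and y of head_a_hosel in the frame of nest_right below -0.02 m)) and contact force between jaw and head_a above 1 N and ((x of head_b in the frame of nest_left between -0.012 and 0.008 m and y of head_b in the frame of nest_left between -0.025 and 0.025 m and z of head_b in the frame of nest_left between -0.008 and 0.012 m and y of head_b_hosel in the frame of nest_left below -0.02 m) or (x of head_b in the frame of nest_middle between -0.012 and 0.008 m and y of head_b in the frame of nest_middle between -0.025 and 0.025 m and z of head_b in the frame of nest_middle between -0.008 and 0.012 m and y of head_b_hosel in the frame of nest_middle below -0.02 m) or (x of head_b in the frame of nest_right between -0.012 and 0.008 m and y of head_b in the frame of nest_right between -0.025 and 0.025 m and z of head_b in the frame of nest_right between -0.008 and 0.012 m and y of head_b_hosel in the frame of nest_right below -0.02 m)) and contact force between jaw and head_b above 1 N and ((x of head_c in the frame of nest_left between -0.012 and 0.008 m and y of head_c in the frame of nest_left between -0.025 and 0.025 m and z of head_c in the frame of nest_left between -0.008 and 0.012 m and y of head_c_hosel in the frame of nest_left below -0.02 m) or (x of head_c in the frame of nest_middle between -0.012 and 0.008 m and y of head_c in the frame of nest_middle between -0.025 and 0.025 m and z of head_c in the frame of nest_middle between -0.008 and 0.012 m and y of head_c_hosel in the frame of nest_middle below -0.02 m) or (x of head_c in the frame of nest_right between -0.012 and 0.008 m and y of head_c in the frame of nest_right between -0.025 and 0.025 m and z of head_c in the frame of nest_right between -0.008 and 0.012 m and y of head_c_hosel in the frame of nest_right below -0.02 m)) and contact force between jaw and head_c above 1 N), for 0.2 s.
5. the carriage is pushed home and latched (value of joint carriage below 0.006 m), for 0.2 s.
At the end, for the whole second after the job is handed in: carriage latched home (within 6 mm), crank past 14 rad, every head upright (0.2 rad) in a nest with hosel to the right, within 12 mm in x and 25 mm in y of its seat and pressed by the jaw (over 1 N), pin at rest with its handle centre over the mat (all of step 4 and value of joint carriage below 0.006 m and x of pin_grip in the frame of mat_center between -0.09 and 0.09 m and y of pin_grip in the frame of mat_center between -0.045 and 0.045 m and height (world z) of pin_grip below 0.03 m and linear speed of release_pin below 0.02 m/s); the robot touches nothing.
It fails at once if a thing that has no part in the job is moved by more than 3 cm (distance of sand_block from where it was at the start of the episode above 0.03 m).
Of head_a, head_b, head_c only 2 to 3 are there at a start; the rules pass over those that are not, and their reading is None.
At some moment in a run one of release_pin, head_a, head_b, head_c may be knocked a few centimetres aside while the robot is not near it.
It also fails if it takes over 210 s, if anything falls off the work surface, if the arm or the gripper's body presses on something with over 40 N, if the wrist force passes 120 N, or if a joint passes its speed limit or range.

## Working session

There is one attempt and no reset: what is moved stays moved. The work goes in short steps, Python scripts to look and compute and a tool call to move; the robot and the scene stay as the last step left them, time stands still between calls to the robot, and variables do not carry over. Pictures are saved under pics/ and viewed, at most 14 in all, crops included, and the job is handed in when it is done.

Besides the shell and the picture viewer there is one more tool, called after "Request:" by a JSON object that holds its "method" and its "body". jog_arm: Moves the arm, as the interface text tells. Shift numbers are shares of 500 mm and turn numbers shares of 180 degrees, none past 1 either way. Its arguments: {"type":"object","properties":{"moves":{"type":"string"},"jaw":{"type":"number"},"force":{"type":"number"}},"required":["moves"]}

```bash
mkdir -p pics; cat > h.py <<'E'
import numpy as np, cv2
from bench import env, eyes, finish_job
from scipy.spatial.transform import Rotation as Ro
def snap(n,f=None):
    s=eyes.snapshot(n)
    if f: cv2.imwrite('pics/'+f+'.png',s['pixels'][:,:,::-1])
    return s
def ray(s,at):
    R=np.array(s['R']);t=np.array(s['t'])
    d=R.T@np.array([(at[1]-s['cx'])/s['fx'],(at[0]-s['cy'])/s['fy'],1]);return -R.T@t,d/np.linalg.norm(d)
def onz(s,at,z):
    o,d=ray(s,at);return o+d*(z-o[2])/d[2]
def tri(*ra):
    A=0;b=0
    for o,d in ra:
        P=np.eye(3)-np.outer(d,d);A=A+P;b=b+P@o
    return np.linalg.solve(A,b)
def proj(s,X):
    c=np.array(s['R'])@np.array(X)+np.array(s['t']);return [s['cy']+s['fy']*c[1]/c[2],s['cx']+s['fx']*c[0]/c[2]]
def st():
    s=env.read_state();print('clk',round(s['clock'],2),'tcp',np.round(s['tcp_pos'],4),'rot',np.round(s['ee_rot'],3),'w',round(s['gripper_width'],4),'gf',round(s['grip_force'],1),'F',np.round(s['ft_force'],1))
    return s
E
cat > a.py <<'E'
from h import *
st()
T=snap('top','top');S=snap('scene','scene')
for n in ['access_hole','pin_grip','release_pin','mat_center','crank_hub','crank_knob','handle_left','head_a','head_a_hosel','sand_block','nest_left']:
    for nm,p in (('T',T),('S',S)):
        print(n,nm,[(round(d['p'],2),[int(v) for v in d['at']]) for d in eyes.find_in(n,p)][:6])
print([ (np.round(-np.array(p['R']).T@p['t'],3),p['fx']) for p in (T,S)])
E
python3 a.py
```

```text
clk 0.0 tcp [0.1707 0.6525 0.2303] rot [-3.14   0.     2.886] w 0.0854 gf 0.0 F [0.3 0.1 0. ]
access_hole T [(0.76, [148, 254])]
access_hole S [(0.96, [196, 346]), (0.53, [124, 259]), (0.32, [284, 282])]
pin_grip T [(0.44, [240, 142])]
pin_grip S [(0.68, [118, 257])]
release_pin T []
release_pin S [(0.61, [121, 256])]
mat_center T [(0.63, [243, 140])]
mat_center S [(0.86, [124, 261])]
crank_hub T [(0.72, [176, 261])]
crank_hub S [(0.65, [324, 258]), (0.64, [202, 314])]
crank_knob T [(0.43, [189, 262])]
crank_knob S [(0.48, [201, 305])]
handle_left T [(0.67, [178, 253])]
handle_left S [(0.83, [200, 314])]
head_a T [(0.92, [276, 409]), (0.85, [238, 381]), (0.84, [262, 304]), (0.78, [255, 351]), (0.7, [210, 345]), (0.7, [177, 260])]
head_a S [(0.94, [356, 208]), (0.92, [322, 257]), (0.76, [382, 268]), (0.62, [247, 231]), (0.6, [282, 283]), (0.59, [286, 239])]
head_a_hosel T [(0.97, [275, 410]), (0.91, [228, 433]), (0.79, [213, 343]), (0.76, [259, 304]), (0.44, [182, 264]), (0.19, [176, 257])]
head_a_hosel S [(0.88, [380, 267]), (0.64, [357, 212]), (0.63, [286, 282]), (0.57, [247, 235]), (0.56, [123, 262])]
sand_block T [(0.58, [239, 381])]
sand_block S [(0.56, [333, 306])]
nest_left T [(0.89, [178, 264]), (0.74, [212, 340])]
nest_left S [(0.92, [201, 310]), (0.54, [288, 238])]
[(array([ 0.342, -0.141,  1.522]), 422.37982308974813), (array([ 0.574, -1.126,  1.608]), 541.547735114722)]
```

View pics/top.png

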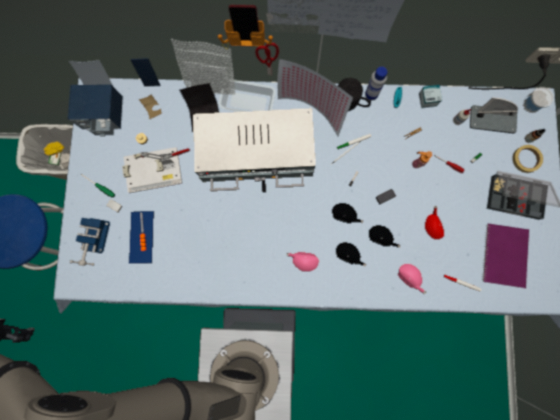

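View pics/scene.png

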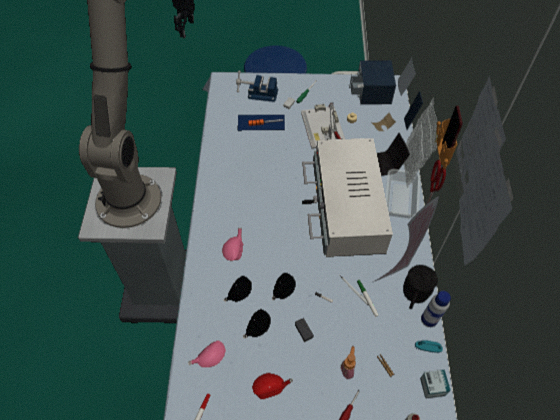

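Top view: the three black heads are at (213,345), (253,348) and (236,381). The pink and red look-alikes at (262,304), (275,411) and (224,435) stay put. The sand block is at (196,386), the pin on its blue mat at (238,142), and the tester front runs along about row 178, columns 194-314.

```bash
cat > b.py <<'E'
from h import *
T=snap('top');S=snap('scene')
def show(T,S,names=((238,142),(253,348),(213,345),(236,381),(196,386))):
    for a in names: print(a,onz(T,a,.02).round(3))
show(T,S)
for n,ref in (('head_a',0.02),('head_a_hosel',.039)):
    for nm,p in (('T',T),('S',S)):
        for d in eyes.trace(n,p) :
            at=d['at'];m=d['pixels']
            if m.sum()==0: continue
            c=p['pixels'][m].mean(0)
            ys,xs=np.nonzero(m);print(n,nm,round(d['p'],2),np.round(at),m.sum(),'rgb',c.round(),onz(p,at,ref).round(3))
# tester top corners from white segmentation in top image
img=T['pixels'];big=cv2.resize(img[95:275,110:400],None,fx=2.75,fy=2.75,interpolation=cv2.INTER_CUBIC);cv2.imwrite('pics/topcrop.png',big[:,:,::-1])
for a in ((176,195),(173,315),(115,194),(111,312)): print('corner',onz(T,a,.138).round(3))
W=snap('wrist','wrist0'); print(np.round(-np.array(W['R']).T@W['t'],3),np.round(W['R'],3),W['fx'])
E
python3 b.py
```

```text
(238, 142) [0.457 0.385 0.02 ]
(253, 348) [ 0.425 -0.35   0.02 ]
(213, 345) [ 0.568 -0.338  0.02 ]
(236, 381) [ 0.489 -0.466  0.02 ]
(196, 386) [ 0.634 -0.485  0.02 ]
head_a T 0.94 [278. 406.] 457 rgb [191.  99. 125.] [ 0.345 -0.554  0.02 ]
head_a T 0.8 [210. 345.] 463 rgb [35. 37. 40.] [ 0.577 -0.338  0.02 ]
head_a T 0.8 [260. 302.] 488 rgb [198. 111. 136.] [ 0.396 -0.186  0.02 ]
head_a T 0.73 [240. 382.] 453 rgb [32. 34. 36.] [ 0.475 -0.471  0.02 ]
head_a T 0.7 [227. 436.] 432 rgb [164.  35.  34.] [ 0.526 -0.66   0.02 ]
head_a T 0.62 [258. 348.] 442 rgb [28. 29. 31.] [ 0.407 -0.35   0.02 ]
head_a S 0.88 [286. 287.] 475 rgb [17. 18. 20.] [ 0.58  -0.342  0.02 ]
head_a S 0.83 [356. 209.] 593 rgb [161.  90. 109.] [ 0.35  -0.579  0.02 ]
head_a S 0.81 [289. 241.] 464 rgb [19. 20. 21.] [ 0.431 -0.354  0.02 ]
head_a S 0.8 [322. 258.] 517 rgb [17. 18. 19.] [ 0.492 -0.467  0.02 ]
head_a S 0.58 [383. 267.] 708 rgb [121.  30.  30.] [ 0.528 -0.655  0.02 ]
head_a S 0.55 [249. 231.] 453 rgb [155.  85. 103.] [ 0.389 -0.204  0.02 ]
head_a_hosel T 0.77 [230. 435.] 421 rgb [164.  32.  31.] [ 0.514 -0.651  0.039]
head_a_hosel T 0.74 [276. 410.] 535 rgb [190. 108. 132.] [ 0.351 -0.562  0.039]
head_a_hosel T 0.62 [214. 340.] 517 rgb [48. 51. 54.] [ 0.559 -0.317  0.039]
head_a_hosel S 0.92 [284. 284.] 464 rgb [16. 17. 18.] [ 0.57  -0.344  0.039]
head_a_hosel S 0.9 [379. 266.] 701 rgb [122.  30.  30.] [ 0.526 -0.649  0.039]
head_a_hosel S 0.6 [358. 211.] 591 rgb [161.  89. 108.] [ 0.36  -0.59   0.039]
head_a_hosel S 0.59 [247. 232.] 468 rgb [155.  86. 104.] [ 0.394 -0.21   0.039]
corner [0.662 0.182 0.138]
corner [ 0.683 -0.221  0.138]
corner [0.877 0.199 0.138]
corner [ 0.902 -0.207  0.138]
[0.095 0.673 0.374] [[ 0.253  0.968 -0.   ]
 [ 0.921 -0.24   0.307]
 [ 0.297 -0.078 -0.952]] 296.80697197200794
```

View pics/topcrop.png

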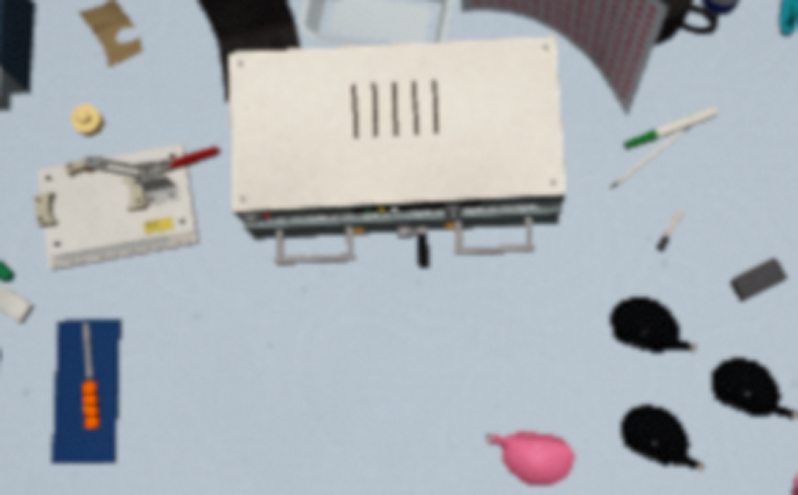

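```bash
cat >> h.py <<'E'
def plan(pos,rpy=None,per=.03):
    s=st();R=Ro.from_euler('xyz',s['ee_rot'])
    if rpy is not None:
        G=Ro.from_euler('xyz',rpy);w=(R.inv()*G).as_rotvec()/np.pi;n=max(1,int(np.ceil(np.abs(w).max()/.035)));print(' turn tot',w.round(4),'n',n,'per',(w/n).round(4));R=G
    d=R.inv().apply(np.array(pos)-s['tcp_pos'])/.5;n=max(1,int(np.ceil(np.linalg.norm(d)*.5/per)));print(' shift tot',d.round(4),'n',n,'per',(d/n).round(4))
E
python3 - <<'E'
from h import *
T=snap('top')
a=onz(T,(242.3,143.1),.016);b=onz(T,(212.5,141.3),.016);print(a,b,np.arctan2(*(b-a)[[1,0]]))
plan([a[0]-.03,a[1],.2],[np.pi,0,np.pi+.03],.038)
E
```

```text
[0.44239811 0.38104273 0.016     ] [0.54966659 0.39648592 0.016     ] 0.1429851516221987
clk 1.6 tcp [0.1708 0.6531 0.2313] rot [ 3.142 -0.     2.886] w 0.0853 gf 0.0 F [ 0.1  0.3 -0. ]
 turn tot [ 0.    -0.    -0.091] n 3 per [ 0.     -0.     -0.0303]
 shift tot [-0.4667 -0.5583  0.0626] n 10 per [-0.0467 -0.0558  0.0063]
```

Request:
{"method": "jog_arm", "body": {"moves": "0 0 0 0 0 -0.0315;0 0 0 0 0 -0.0315;0 0 0 0 0 -0.0315;0 0 0 0 0 -0.0315;-0.04 -0.06 0.006 0 0 0;-0.04 -0.06 0.006 0 0 0;-0.04 -0.06 0.006 0 0 0;-0.04 -0.06 0.006 0 0 0;-0.04 -0.06 0.006 0 0 0;-0.04 -0.06 0.006 0 0 0;-0.04 -0.06 0.006 0 0 0;-0.04 -0.06 0.006 0 0 0"}}

```text
clock: 2.6
tcp_pos: [0.3638, 0.4363, 0.2074]
ee_rot: [3.141, 0.0, -3.002]
ft_force: [0.5, -0.1, 0.4]
gripper_width: 0.0856
grip_force: 0.0
```

Request:
{"method": "jog_arm", "body": {"moves": "-0.04 -0.06 0.006 0 0 0;-0.04 -0.06 0.006 0 0 0;0 0 0 0 0 0;0 0 0 0 0 0"}}

```text
clock: 2.93
tcp_pos: [0.4126, 0.3816, 0.2013]
ee_rot: [-3.141, 0.0, -3.007]
ft_force: [-0.1, 0.3, -0.6]
gripper_width: 0.0852
grip_force: 0.0
```

```bash
python3 - <<'E'
from h import *
st();W=snap('wrist','w1')
print(np.round(-np.array(W['R']).T@W['t'],3))
for n in ['pin_grip','release_pin','access_hole','handle_left']:
    for d in eyes.trace(n,W)[:3]:
        ys,xs=np.nonzero(d['pixels']);print(n,round(d['p'],2),np.round(d['at']),onz(W,d['at'],.016).round(4))
hsv=cv2.cvtColor(W['pixels'],cv2.COLOR_RGB2HSV);m=((hsv[...,0]<18)&(hsv[...,1]>150)&(hsv[...,2]>120))
ys,xs=np.nonzero(m);print(len(ys),ys.mean(),xs.mean(),onz(W,(ys.mean(),xs.mean()),.02).round(4))
E
```

```text
clk 2.93 tcp [0.4126 0.3816 0.2013] rot [-3.141  0.    -3.007] w 0.0852 gf 0.0 F [-0.1  0.3 -0.6]
[0.335 0.372 0.344]
pin_grip 0.94 [222. 279.] [0.4547 0.3843 0.016 ]
release_pin 0.59 [221. 279.] [0.4535 0.3841 0.016 ]
access_hole 0.57 [387. 101.] [0.7407 0.1646 0.016 ]
access_hole 0.32 [218. 291.] [0.4483 0.3984 0.016 ]
handle_left 0.65 [356.  11.] [0.7008 0.0435 0.016 ]
568 214.25704225352112 277.8345070422535 [0.4442 0.3819 0.02  ]
```

View pics/w1.png

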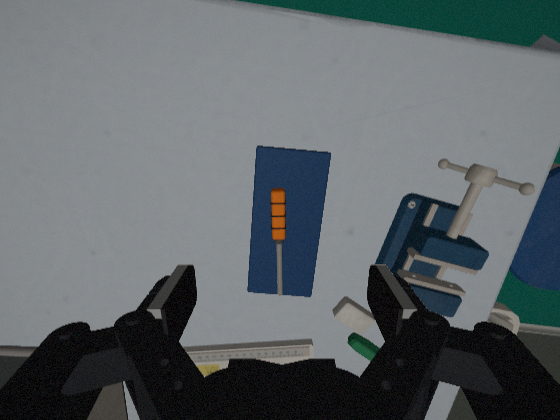

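The wrist view shows the pin: orange handle at (215,278), with the steel tip at (294,280) pointing away from the robot.

```bash
python3 - <<'E'
from h import *
W=snap('wrist');T=snap('top')
print('tri',tri(ray(W,(215,278.5)),ray(T,(242.3,143.1))).round(4))
a=onz(W,(215,278.5),.022);b=onz(W,(294,280.5),.016);print(a,b,np.arctan2(*(b-a)[[1,0]]),np.hypot(*(b-a)[:2]))
plan([a[0],a[1],.012],[np.pi,0,np.pi+np.arctan2(*(b-a)[[1,0]])],.03)
E
```

```text
tri [0.4447 0.3861 0.0062]
[0.44117614 0.3869356  0.022     ] [0.54837054 0.40457639 0.016     ] 0.16310625211938642 0.10863625654888322
clk 3.28 tcp [0.4098 0.385  0.2014] rot [ 3.141 -0.    -2.999] w 0.0853 gf 0.0 F [ 0.2 -1.6 -0.5]
 turn tot [ 0.0001 -0.     -0.0066] n 1 per [ 0.0001 -0.     -0.0066]
 shift tot [-0.0625 -0.0063  0.3787] n 7 per [-0.0089 -0.0009  0.0541]
```

```bash
cat > c.py <<'E'
from h import *
W=snap('wrist');T=snap('top');st()
hsv=cv2.cvtColor(W['pixels'],cv2.COLOR_RGB2HSV);m=((hsv[...,0]<18)&(hsv[...,1]>150)&(hsv[...,2]>120)).astype('u1')
n,l,sta,c=cv2.connectedComponentsWithStats(cv2.morphologyEx(m,cv2.MORPH_CLOSE,np.ones((5,5))));k=1+sta[1:,4].argmax();print(sta[k],c[k])
a=(c[k][1],c[k][0]);A=onz(W,a,.022);print(A)
ys,xs=np.nonzero(l==k);p=np.polyfit(ys,xs,1);B=onz(W,(a[0]+26,a[1]+26*p[0]),.022);print(np.arctan2(*(B-A)[[1,0]]))
hs=cv2.cvtColor(T['pixels'],cv2.COLOR_RGB2HSV);m=((hs[...,0]<18)&(hs[...,1]>150)&(hs[...,2]>120));m[:,170:]=0;m[:190]=0;ys,xs=np.nonzero(m);print(ys.mean(),xs.mean(),tri(ray(W,a),ray(T,(ys.mean(),xs.mean()))))
plan([A[0],A[1],.012],per=.03)
E
python3 c.py
```

```text
clk 3.38 tcp [0.4102 0.3846 0.2013] rot [ 3.141 -0.    -3.   ] w 0.0851 gf 0.0 F [-0.5  0.2  0.3]
[268 193  14  48 609] [274.12972085 216.19868637]
[0.44358917 0.38172571 0.022     ]
0.1465484728716907
241.7058823529412 142.45882352941177 [0.44407235 0.38180076 0.02078033]
clk 3.38 tcp [0.4102 0.3846 0.2013] rot [ 3.141 -0.    -3.   ] w 0.0851 gf 0.0 F [-0.5  0.2  0.3]
 shift tot [-0.0654 -0.0151  0.3786] n 7 per [-0.0093 -0.0022  0.0541]
```

Request:
{"method": "jog_arm", "body": {"moves": "-0.0093 -0.0022 0.054 0 0 0;-0.0093 -0.0022 0.054 0 0 0;-0.0093 -0.0022 0.054 0 0 0;-0.0093 -0.0022 0.054 0 0 0;-0.0093 -0.0022 0.054 0 0 0;-0.0093 -0.0022 0.054 0 0 0;-0.0093 -0.0022 0.054 0 0 0;0 0 0 0 0 0;0 0 0 0 0 0;0 0 0 0 0 0", "jaw": 0.3}}

```text
clock: 4.22
tcp_pos: [0.4443, 0.3816, 0.0135]
ee_rot: [3.141, 0.001, -3.001]
ft_force: [1.1, 1.0, 0.7]
gripper_width: 0.0595
grip_force: 0.0
```

Request:
{"method": "jog_arm", "body": {"moves": "0 0 0 0 0 0;0 0 0 0 0 0;0 0 0 0 0 0;0 0 0 0 0 0;0 0 0 0 0 0;0 0 0 0 0 0;0 0 0 0 0 0;0 0 0 0 0 0", "jaw": 1, "force": 60}}

```text
clock: 4.88
tcp_pos: [0.4444, 0.3815, 0.0137]
ee_rot: [3.14, 0.001, -3.001]
ft_force: [-1.5, -0.0, 7.3]
gripper_width: 0.0139
grip_force: 59.8
```

Request:
{"method": "jog_arm", "body": {"moves": "0 0 -0.06 0 0 0;0 0 -0.06 0 0 0;0 0 -0.06 0 0 0;0 0 -0.06 0 0 0;0 0 -0.06 0 0 0;0 0 -0.06 0 0 0;0 0 -0.06 0 0 0;0 0 0 0 0 0"}}

```text
clock: 5.55
tcp_pos: [0.4465, 0.3831, 0.2292]
ee_rot: [3.135, 0.009, -3.002]
ft_force: [0.9, 1.2, 0.6]
gripper_width: 0.0142
grip_force: 58.9
```

```bash
python3 - <<'E'
from h import *
plan([.42,.165,.25],[np.pi,0,np.pi+.055],.035)
E
```

```text
clk 5.55 tcp [0.4465 0.3831 0.2292] rot [ 3.135  0.009 -3.002] w 0.0142 gf 58.9 F [0.9 1.2 0.6]
 turn tot [0.0023 0.0026 0.027 ] n 1 per [0.0023 0.0026 0.027 ]
 shift tot [ 0.0768 -0.4327 -0.0415] n 7 per [ 0.011  -0.0618 -0.0059]
```

Request:
{"method": "jog_arm", "body": {"moves": "0 0 0 0 0 0.027;0.011 -0.062 -0.006 0 0 0;0.011 -0.062 -0.006 0 0 0;0.011 -0.062 -0.006 0 0 0;0.011 -0.062 -0.006 0 0 0;0.011 -0.062 -0.006 0 0 0;0.011 -0.062 -0.006 0 0 0;0.011 -0.062 -0.006 0 0 0;0 0 0 0 -0.031 0;0 0 0 0 -0.031 0;0 0 0 0 -0.031 0;0 0 0 0 -0.031 0"}}

```text
clock: 6.55
tcp_pos: [0.4174, 0.1621, 0.2439]
ee_rot: [3.139, 0.395, -3.087]
ft_force: [0.6, -1.3, -1.0]
gripper_width: 0.0141
grip_force: 58.9
```

Request:
{"method": "jog_arm", "body": {"moves": "0 0 0 0 -0.031 0;0 0 0 0 -0.031 0;0 0 0 0 -0.031 0;0 0 0 0 -0.031 0;0 0 0 0 0 0;0 0 0 0 0 0;0 0 0 0 0 0;0 0 0 0 0 0"}}

```text
clock: 7.22
tcp_pos: [0.4208, 0.1591, 0.2497]
ee_rot: [3.136, 0.606, -3.095]
ft_force: [-1.0, 0.4, -0.6]
gripper_width: 0.0143
grip_force: 59.0
```

```bash
python3 - <<'E'
from h import *
st();W=snap('wrist','w2')
print(np.round(-np.array(W['R']).T@W['t'],3))
for n in ['access_hole','handle_left','crank_knob']:
    for d in eyes.trace(n,W)[:3]:
        ys,xs=np.nonzero(d['pixels']);print(n,round(d['p'],2),np.round(d['at']),len(ys))
E
```

```text
clk 7.22 tcp [0.4208 0.1591 0.2497] rot [ 3.136  0.606 -3.095] w 0.0143 gf 59.0 F [-1.   0.4 -0.6]
[0.275 0.152 0.322]
access_hole 0.86 [258. 138.] 21826
access_hole 0.26 [234. 158.] 8712
handle_left 0.82 [230. 155.] 9214
handle_left 0.23 [ 77. 485.] 11690
crank_knob 0.57 [228. 131.] 233
```

View pics/w2.png

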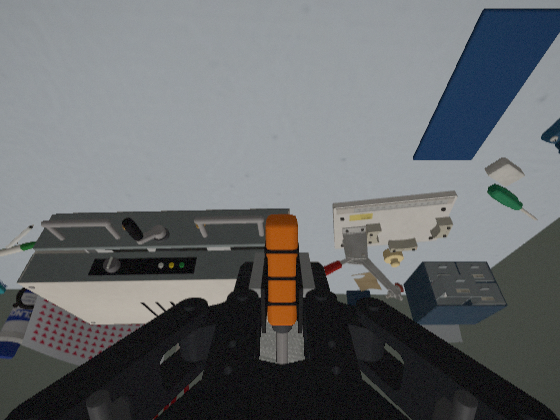

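The wrist view is upside down. The tester front runs from (250,20) to (250,250), with the left handle at (227,230) and the crank at (230,145). The held pin hides the left end where the hole is, so I'll shift left.

Request:
{"method": "jog_arm", "body": {"moves": "0 0.07 0 0 0 0;0 0.07 0 0 0 0;0 0.07 0 0 0 0;0 0 0 0 0 0;0 0 0 0 0 0;0 0 0 0 0 0"}}

```text
clock: 7.92
tcp_pos: [0.4151, 0.2632, 0.2494]
ee_rot: [3.138, 0.605, -3.094]
ft_force: [0.4, 0.0, -1.2]
gripper_width: 0.0142
grip_force: 59.0
```

```bash
cat > d.py <<'E'
import sys
from h import *
st();W=snap('wrist',sys.argv[1])
np.savez('pics/'+sys.argv[1],**{k:np.array(W[k]) for k in W})
print(np.round(-np.array(W['R']).T@W['t'],3))
for n in ['access_hole','handle_left','crank_knob','crank_hub']:
    for d in eyes.find_in(n,W)[:3]: print(n,round(d['p'],2),np.round(d['at'],1))
E
python3 d.py w3; python3 -c "
import cv2
i=cv2.imread('pics/w3.png');cv2.imwrite('pics/w3c.png',cv2.resize(i[180:330,20:270],None,fx=3.2,fy=3.2,interpolation=cv2.INTER_CUBIC))"
```

```text
clk 7.92 tcp [0.4151 0.2632 0.2494] rot [ 3.138  0.605 -3.094] w 0.0142 gf 59.0 F [ 0.4  0.  -1.2]
[0.27  0.256 0.322]
access_hole 0.68 [260.6 114.1]
handle_left 0.75 [229.6 112.1]
crank_knob 0.58 [270.8 282.7]
crank_knob 0.57 [226.3  58.5]
crank_hub 0.71 [229.6 111.9]
```

View pics/w3c.png

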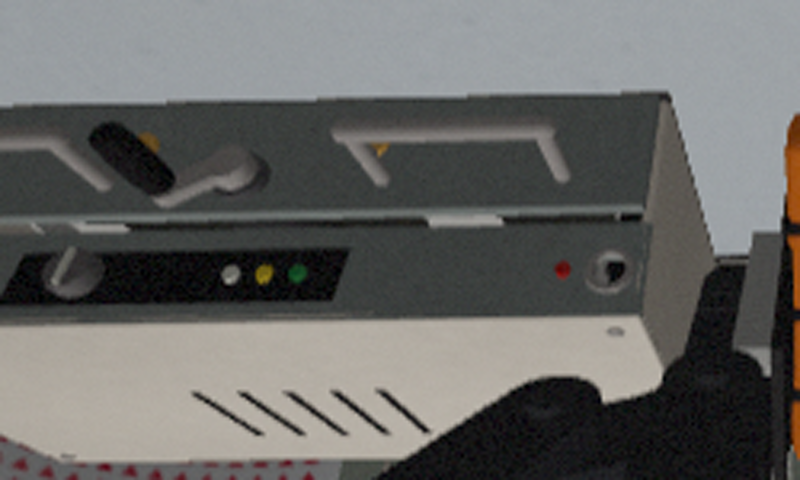

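The hole is at about (264.4,209.7) in w3, with the red lamp beside it. I'll take a second, closer view to triangulate.

```bash
python3 - <<'E'
from h import *
W=dict(np.load('pics/w3.npz'))
print(onz(W,(264.4,209.7),.114),onz(W,(278.8,220.6),.138))
s=st();plan([.475,.335,.225],per=.035)
E
```

```text
[0.6810078  0.16877113 0.114     ] [0.67856371 0.18831355 0.138     ]
clk 8.17 tcp [0.4156 0.2625 0.2501] rot [ 3.137  0.606 -3.096] w 0.0141 gf 59.0 F [-0.8  0.3 -0.8]
clk 8.17 tcp [0.4156 0.2625 0.2501] rot [ 3.137  0.606 -3.096] w 0.0141 gf 59.0 F [-0.8  0.3 -0.8]
 shift tot [-0.0744  0.139   0.1132] n 3 per [-0.0248  0.0463  0.0377]
```

Request:
{"method": "jog_arm", "body": {"moves": "-0.025 0.046 0.038 0 0 0;-0.025 0.046 0.038 0 0 0;-0.025 0.046 0.038 0 0 0;0 0 0 0 0 0;0 0 0 0 0 0;0 0 0 0 0 0;0 0 0 0 0 0"}}

```text
clock: 8.75
tcp_pos: [0.4749, 0.3346, 0.2251]
ee_rot: [3.137, 0.607, -3.095]
ft_force: [0.5, 0.1, -0.1]
gripper_width: 0.0141
grip_force: 59.0
```

```bash
python3 d.py w4; python3 - <<'E'
from h import *
W=dict(np.load('pics/w4.npz'));a=proj(W,[.681,.1688,.114]);print('pred',a)
i=cv2.imread('pics/w4.png');r,c=int(a[0])-38,int(a[1])-70;print(r,c);cv2.imwrite('pics/w4c.png',cv2.resize(i[r:r+76,c:c+140],None,fx=5,fy=5,interpolation=cv2.INTER_CUBIC))
E
```

```text
clk 8.75 tcp [0.4749 0.3346 0.2251] rot [ 3.137  0.607 -3.095] w 0.0141 gf 59.0 F [ 0.5  0.1 -0.1]
[0.329 0.328 0.297]
access_hole 0.68 [260.5  93.5]
handle_left 0.94 [219.7  83.5]
crank_hub 0.62 [217.5  84.3]
crank_hub 0.23 [218.4  10.3]
pred [np.float64(258.8455012874634), np.float64(144.93028478829387)]
220 74
```

View pics/w4c.png

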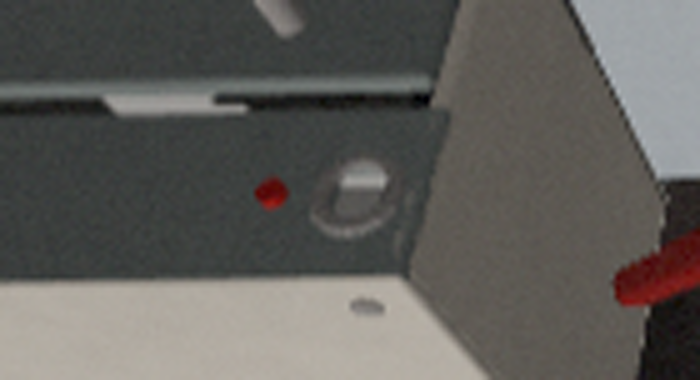

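```bash
python3 - <<'E'
from h import *
W3=dict(np.load('pics/w3.npz'));W4=dict(np.load('pics/w4.npz'))
print('hole',tri(ray(W3,(264.4,209.7)),ray(W4,(259.6,144.8))),'corner',tri(ray(W3,(278.8,220.6)),ray(W4,(275,155.6))))
T=snap('top')
# white roof mask -> min area rect
g=T['pixels'].astype(int);m=((g.min(2)>150)&(g[...,0]-g[...,2]>8)).astype('u1');m[:,:170]=0;m[:,330:]=0;m[:100]=0;m[195:]=0
n,l,sta,c=cv2.connectedComponentsWithStats(m);k=1+sta[1:,4].argmax();print(sta[k])
ys,xs=np.nonzero(l==k);P=np.array([onz(T,(y,x),.138)[:2] for y,x in zip(ys,xs)],'f4');r=cv2.minAreaRect(P);print(r);print(cv2.boxPoints(r))
E
```

```text
hole [0.68125527 0.16874081 0.11441272] corner [0.68125885 0.18785425 0.13640184]
[ 193  108  122   64 6706]
((0.7953790426254272, -0.008142918348312378), (0.20293475687503815, 0.4088228940963745), 4.60837459564209)
[[ 0.67781633  0.18745536]
 [ 0.710663   -0.2200459 ]
 [ 0.91294175 -0.2037412 ]
 [ 0.88009506  0.20376006]]
```

```bash
python3 - <<'E'
from h import *
plan([.531,.1566,.16],[np.pi,0,np.pi+.08],.035)
E
```

```text
clk 9.05 tcp [0.4752 0.3355 0.2253] rot [ 3.136  0.607 -3.095] w 0.0142 gf 59.0 F [ 0.4  0.2 -0.5]
 turn tot [-0.0016  0.1932 -0.0099] n 6 per [-0.0003  0.0322 -0.0016]
 shift tot [-0.0827 -0.3656  0.1307] n 6 per [-0.0138 -0.0609  0.0218]
```

Request:
{"method": "jog_arm", "body": {"moves": "0 0 0 0 0.0322 -0.0016;0 0 0 0 0.0322 -0.0016;0 0 0 0 0.0322 -0.0016;0 0 0 0 0.0322 -0.0016;0 0 0 0 0.0322 -0.0016;0 0 0 0 0.0322 -0.0016;-0.0138 -0.061 0.0218 0 0 0;-0.0138 -0.061 0.0218 0 0 0;-0.0138 -0.061 0.0218 0 0 0;-0.0138 -0.061 0.0218 0 0 0;-0.0138 -0.061 0.0218 0 0 0;-0.0138 -0.061 0.0218 0 0 0"}}

```text
clock: 10.05
tcp_pos: [0.5322, 0.1536, 0.1612]
ee_rot: [-3.134, 0.024, -3.067]
ft_force: [1.3, 0.4, -1.2]
gripper_width: 0.014
grip_force: 59.1
```

Request:
{"method": "jog_arm", "body": {"moves": "0 0 0 0 0 0;0 0 0 0 0 0;0 0 0 0 0 0;0 0 0 0 0 0"}}

```text
clock: 10.38
tcp_pos: [0.5318, 0.1568, 0.162]
ee_rot: [-3.135, 0.024, -3.065]
ft_force: [0.3, 0.7, -0.1]
gripper_width: 0.0143
grip_force: 59.1
```

```bash
python3 - <<'E'
from h import *
W=snap('wrist','w5');S=snap('scene');T=snap('top')
cv2.imwrite('pics/w5c.png',np.vstack([cv2.resize(S['pixels'][100:250,260:440],(480,400),interpolation=2),])[:,:,::-1])
a=np.hstack([cv2.resize(S['pixels'][130:230,260:380],(400,333),interpolation=2),cv2.resize(T['pixels'][140:240,160:280],(400,333),interpolation=2)])
a=np.vstack([a,cv2.resize(W['pixels'][200:420,:],(672,264))[:, :672] if 0 else np.pad(cv2.resize(W['pixels'][200:420,:],(672,264)),((0,0),(0,128),(0,0)))])
cv2.imwrite('pics/m5.png',a[:,:,::-1])
plan([.5464,.1579,.112],[np.pi,0,np.pi+.08],.03)
E
```

```text
clk 10.53 tcp [0.5318 0.1566 0.1619] rot [-3.135  0.024 -3.065] w 0.0143 gf 59.1 F [-0.1  0.6 -1.3]
 turn tot [-0.0022  0.0076 -0.001 ] n 1 per [-0.0022  0.0076 -0.001 ]
 shift tot [-0.0294  0.0002  0.0998] n 2 per [-0.0147  0.0001  0.0499]
```

View pics/m5.png

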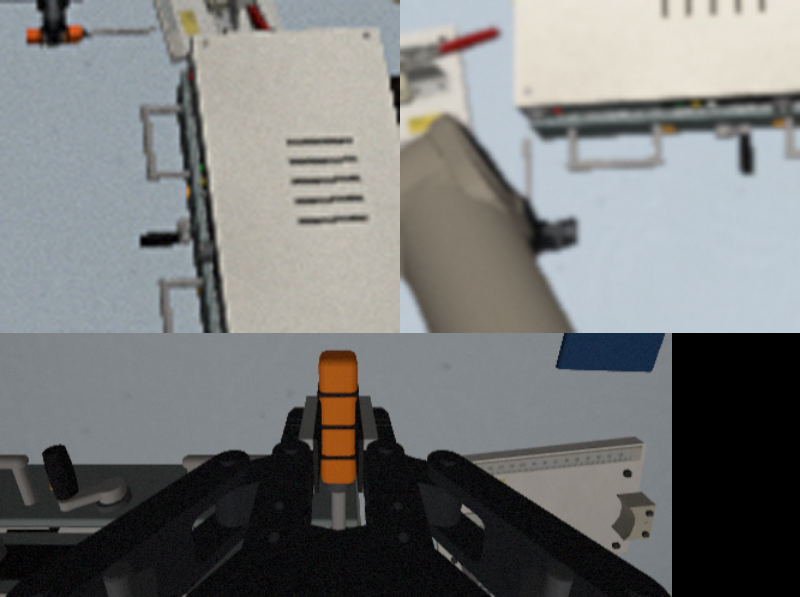

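The crops show the pin held straight and level. Its tip is at scene (139,306.5) and top (182,198).

Request:
{"method": "jog_arm", "body": {"moves": "0 0 0 -0.0022 0.0076 -0.001;-0.0147 0 0.05 0 0 0;-0.0147 0 0.05 0 0 0;0 0 0 0 0 0;0 0 0 0 0 0;0 0 0 0 0 0;0 0 0 0 0 0"}}

```text
clock: 11.12
tcp_pos: [0.5471, 0.157, 0.1129]
ee_rot: [3.142, 0.001, -3.063]
ft_force: [-0.4, 0.6, -0.3]
gripper_width: 0.0143
grip_force: 59.1
```

```bash
python3 - <<'E'
from h import *
S=snap('scene');T=snap('top')
print(tri(ray(S,(139,306.5)),ray(T,(182,198.1))))
print(proj(S,[.6415,.1654,.164]),proj(T,[.6415,.1654,.164]))
plan([.5464,.1579,.112],[np.pi,0,np.pi+.08],.03)
E
```

```text
[0.63825338 0.16523079 0.16378745]
[np.float64(139.16438560265124), np.float64(306.7848075357335)] [np.float64(180.31808807323614), np.float64(197.9283181001909)]
clk 11.22 tcp [0.547  0.1568 0.1128] rot [-3.141e+00  1.000e-03 -3.063e+00] w 0.0138 gf 59.1 F [-0.2  0.4 -0.6]
 turn tot [-0.0001  0.0003 -0.0006] n 1 per [-0.0001  0.0003 -0.0006]
 shift tot [0.001  0.0023 0.0016] n 1 per [0.001  0.0023 0.0016]
```

Request:
{"method": "jog_arm", "body": {"moves": "0 0.002 0.001 0 0 0;-0.01 0 0 0 0 0;-0.01 0 0 0 0 0;-0.01 0 0 0 0 0;-0.01 0 0 0 0 0;-0.01 0 0 0 0 0;-0.01 0 0 0 0 0;-0.01 0 0 0 0 0;-0.01 0 0 0 0 0;0 0 0 0 0 0;0 0 0 0 0 0"}}

```text
clock: 12.13
tcp_pos: [0.5865, 0.1605, 0.1108]
ee_rot: [-3.141, -0.001, -3.064]
ft_force: [-1.4, 0.3, -0.7]
gripper_width: 0.014
grip_force: 59.1
```

Request:
{"method": "jog_arm", "body": {"moves": "-0.01 0 0 0 0 0;-0.01 0 0 0 0 0;-0.01 0 0 0 0 0;-0.01 0 0 0 0 0;-0.008 0 0 0 0 0;0 0 0 0 0 0;0 0 0 0 0 0;0 0 0 0 0 0"}}

```text
clock: 12.8
tcp_pos: [0.6101, 0.1623, 0.1107]
ee_rot: [-3.141, -0.001, -3.064]
ft_force: [-2.5, 0.0, -0.6]
gripper_width: 0.0144
grip_force: 59.1
```

```bash
python3 - <<'E'
from h import *
st();S=snap('scene');T=snap('top')
a=np.hstack([cv2.resize(S['pixels'][110:260,240:400],(400,375),interpolation=2),cv2.resize(T['pixels'][120:260,150:330],(400,375),interpolation=2)])
cv2.imwrite('pics/m6.png',a[:,:,::-1])
E
```

```text
clk 12.8 tcp [0.6101 0.1623 0.1107] rot [-3.141e+00 -1.000e-03 -3.064e+00] w 0.0144 gf 59.1 F [-2.5  0.  -0.6]
```

View pics/m6.png

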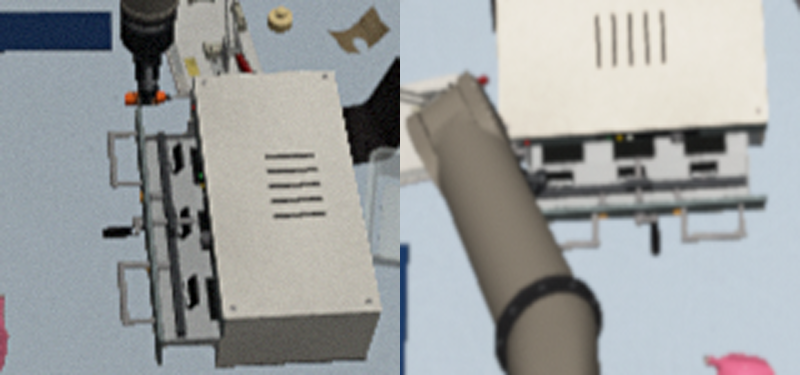

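The carriage has tripped and is travelling out. I'll withdraw the pin.

Request:
{"method": "jog_arm", "body": {"moves": "0.02 0 0 0 0 0;0.03 0 0 0 0 0;0.03 0 0 0 0 0;0.03 0 0 0 0 0;0.03 0 0 0 0 0;0.03 0 0 0 0 0;0.03 0 0 0 0 0;0 0 0 0 0 0;0 0 -0.06 0 0 0;0 0 -0.06 0 0 0;0 0 -0.06 0 0 0;0 0 0 0 0 0"}}

```text
clock: 13.9
tcp_pos: [0.5148, 0.1564, 0.2073]
ee_rot: [3.14, 0.011, -3.064]
ft_force: [1.0, 0.2, -0.3]
gripper_width: 0.0143
grip_force: 59.1
```

```bash
python3 - <<'E'
from h import *
T=snap('top','top7');S=snap('scene','scene7')
cv2.imwrite('pics/t7.png',cv2.resize(T['pixels'][100:280,120:400],None,fx=2.8,fy=2.8,interpolation=2)[:,:,::-1])
# mat pose
hs=cv2.cvtColor(T['pixels'],cv2.COLOR_RGB2HSV);m=((abs(hs[...,0].astype(int)-110)<10)&(hs[...,1]>140)).astype('u1');m[:200]=0;m[:,:120]=0;m[:,165:]=0
n,l,sta,c=cv2.connectedComponentsWithStats(cv2.morphologyEx(m,cv2.MORPH_CLOSE,np.ones((9,9))));k=1+sta[1:,4].argmax();ys,xs=np.nonzero(l==k);P=np.array([onz(T,(y,x),.008)[:2] for y,x in zip(ys,xs)],'f4');print(sta[k],cv2.minAreaRect(P))
plan([.4444,.3815,.2],[np.pi,0,np.pi+.14],.035)
E
```

```text
[130 212  22  50 963] ((0.4643111824989319, 0.3930698037147522), (0.17772620916366577, 0.07450958341360092), 2.521291494369507)
clk 14.0 tcp [0.5123 0.1549 0.2026] rot [ 3.142  0.004 -3.064] w 0.0141 gf 59.1 F [-0.7 -1.2 -1.4]
 turn tot [-0.      0.0013 -0.02  ] n 1 per [-0.      0.0013 -0.02  ]
 shift tot [0.0713 0.4677 0.0053] n 7 per [0.0102 0.0668 0.0008]
```

View pics/t7.png

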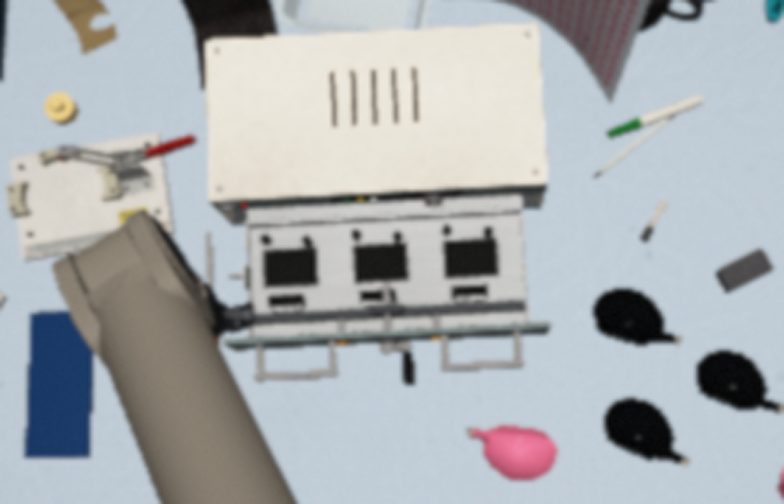

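The carriage is fully out and its three nests show at (265,290), (265,380) and (258,470) in the crop. Next I'll return the pin to the mat.

Request:
{"method": "jog_arm", "body": {"moves": "0 0 0 0 0.0013 -0.02;0.009 0.067 0 0 0 0;0.009 0.067 0 0 0 0;0.009 0.067 0 0 0 0;0.009 0.067 0 0 0 0;0.009 0.067 0 0 0 0;0.009 0.067 0 0 0 0;0.007 0.066 0 0 0 0;0 0 0 0 0 0;0 0 0 0 0 0"}}

```text
clock: 14.83
tcp_pos: [0.4459, 0.384, 0.1996]
ee_rot: [3.142, -0.007, -2.996]
ft_force: [0.5, -0.7, -0.8]
gripper_width: 0.0146
grip_force: 59.1
```

```bash
python3 - <<'E'
from h import *
plan([.45,.385,.0150],[np.pi,0,np.pi+.14],.035)
E
```

```text
clk 14.83 tcp [0.4459 0.384  0.1996] rot [ 3.142 -0.007 -2.996] w 0.0146 gf 59.1 F [ 0.5 -0.7 -0.8]
 turn tot [ 0.     -0.0021  0.0016] n 1 per [ 0.     -0.0021  0.0016]
 shift tot [-0.0083  0.0008  0.3693] n 6 per [-0.0014  0.0001  0.0615]
```

Request:
{"method": "jog_arm", "body": {"moves": "-0.0014 0 0.07 0 -0.002 0;-0.0014 0 0.07 0 0 0;-0.0014 0 0.07 0 0 0;-0.0014 0 0.07 0 0 0;-0.0014 0 0.04 0 0 0;0 0 0.03 0 0 0;0 0 0.012 0 0 0;0 0 0.006 0 0 0;0 0 0 0 0 0;0 0 0 0 0 0"}}

```text
clock: 15.67
tcp_pos: [0.4518, 0.3825, 0.0178]
ee_rot: [3.141, 0.003, -3.001]
ft_force: [0.9, 0.8, -0.4]
gripper_width: 0.0139
grip_force: 59.1
```

Request:
{"method": "jog_arm", "body": {"moves": "0 0 0 0 0 0;0 0 0 0 0 0;0 0 0 0 0 0;0 0 0 0 0 0;0 0 -0.02 0 0 0;0 0 -0.06 0 0 0;0 0 -0.07 0 0 0;0 0 -0.07 0 0 0;0 0 -0.07 0 0 0;0 0 -0.07 0 0 0;0 0 -0.07 0 0 0", "jaw": 0.3}}

```text
clock: 16.58
tcp_pos: [0.4504, 0.3824, 0.2347]
ee_rot: [3.142, 0.002, -3.0]
ft_force: [1.3, 0.7, -1.0]
gripper_width: 0.0599
grip_force: 0.0
```

```bash
python3 - <<'E'
from h import *
T=snap('top')
print(onz(T,(193.6,256),.03),proj(T,[.6292,-.0215,.03]))
plan([.5,-.03,.3],[np.pi,0,np.pi+.08],.038)
E
```

```text
[ 0.62779587 -0.01675702  0.03      ] [np.float64(193.25210707907777), np.float64(257.3315814813492)]
clk 16.63 tcp [0.4526 0.3856 0.2422] rot [ 3.136  0.011 -3.   ] w 0.0596 gf 0.0 F [1.1 2.3 4.5]
 turn tot [0.002  0.0034 0.0195] n 1 per [0.002  0.0034 0.0195]
 shift tot [-0.0281 -0.836  -0.1156] n 12 per [-0.0023 -0.0697 -0.0096]
```

Request:
{"method": "jog_arm", "body": {"moves": "0 0 -0.0096 0.002 0.0034 0.0195;-0.0023 -0.076 -0.0096 0 0 0;-0.0023 -0.076 -0.0096 0 0 0;-0.0023 -0.076 -0.0096 0 0 0;-0.0023 -0.076 -0.0096 0 0 0;-0.0023 -0.076 -0.0096 0 0 0;-0.0023 -0.076 -0.0096 0 0 0;-0.0023 -0.076 -0.0096 0 0 0;-0.0023 -0.076 -0.0096 0 0 0;-0.0023 -0.076 -0.0096 0 0 0;-0.0023 -0.076 -0.0096 0 0 0;-0.0023 -0.076 -0.0096 0 0 0", "jaw": 0}}

```text
clock: 17.63
tcp_pos: [0.4967, -0.0344, 0.2934]
ee_rot: [-3.134, -0.008, -3.062]
ft_force: [1.3, 0.1, -0.3]
gripper_width: 0.0854
grip_force: 0.0
```

Request:
{"method": "jog_arm", "body": {"moves": "0 0 0 0 0 0;0 0 0 0 0 0;0 0 0 0 0 0"}}

```text
clock: 17.88
tcp_pos: [0.4969, -0.032, 0.2927]
ee_rot: [-3.135, -0.009, -3.062]
ft_force: [-0.7, 0.9, -0.6]
gripper_width: 0.0855
grip_force: 0.0
```

```bash
python3 - <<'E'
from h import *
st();W=snap('wrist','w8');np.savez('pics/w8',**{k:np.array(W[k]) for k in W});T=snap('top')
for n in ['nest_left','handle_left','crank_knob','crank_hub','jaw']:
    for d in eyes.find_in(n,W)[:3]: print(n,round(d['p'],2),np.round(d['at'],1))
for dy in (.116,0,-.116):
  y=np.array([-.0803,.9968]);p=np.array([.6292,-.0215])+dy*y;print(proj(W,[*p,.03]))
i=W['pixels'].copy();cv2.imwrite('pics/w8.png',i[:,:,::-1])
hs=cv2.cvtColor(T['pixels'],cv2.COLOR_RGB2HSV);m=((hs[...,0]<18)&(hs[...,1]>150)&(hs[...,2]>120));m[:,170:]=0;m[:190]=0;ys,xs=np.nonzero(m);print('pin',onz(T,(ys.mean(),xs.mean()),.02))
E
```

```text
clk 17.88 tcp [ 0.4969 -0.032   0.2927] rot [-3.135 -0.009 -3.062] w 0.0855 gf 0.0 F [-0.7  0.9 -0.6]
nest_left 0.66 [238.8 280.8]
nest_left 0.56 [225.8 287.1]
handle_left 0.83 [238.7 279.4]
handle_left 0.74 [258.3 280.1]
handle_left 0.59 [148.8   4.9]
crank_knob 0.85 [172.2 260.9]
crank_hub 0.66 [239.3 278. ]
jaw 0.64 [100.6  50.7]
jaw 0.59 [225.2 289.5]
[np.float64(262.3354871893527), np.float64(358.970128683608)]
[np.float64(262.10688860292845), np.float64(282.30417137748685)]
[np.float64(261.8790475058863), np.float64(205.89225609994483)]
pin [0.45220046 0.38370413 0.02      ]
```

View pics/w8.png

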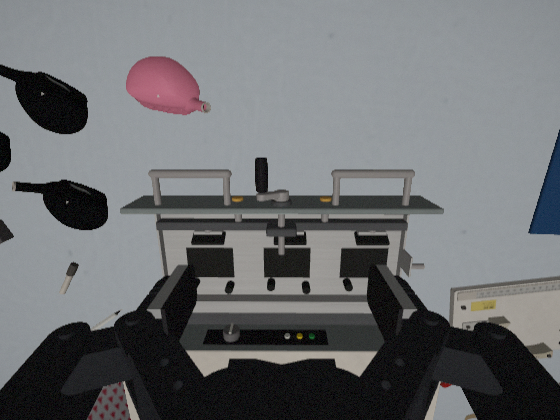

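Wrist view: the nest pads are at (262,210), (262,287) and (262,364), with post pairs at row 285. The crank knob is at (172,261), the handles at row 173, and the pink look-alike at (88,165). Next I'll look over the heads.

```bash
python3 - <<'E'
from h import *
s=st();print(np.round(s['joint_positions'],2))
W=dict(np.load('pics/w8.npz'))
for a in ((284,270),(284,306),(284,230),(284,348)): print('post',onz(W,a,.05).round(4))
u=np.array([.9968,.0803]);v=np.array([-.0803,.9968])
for a in ((262,210),(262,287),(262,364)): p=onz(W,a,.03)[:2]-[.6292,-.0215];print('pad rel',p@u,p@v)
for a in ((284,270),(284,306),(284,230),(284,348)): p=onz(W,a,.05)[:2]-[.6292,-.0215];print('post rel',p@u,p@v)
p=onz(W,(173,190),.066)[:2]-[.6292,-.0215];print('handleR',p@u,p@v);p=onz(W,(173,373),.066)[:2]-[.6292,-.0215];print('handleL',p@u,p@v)
p=onz(W,(174,261),.094)[:2]-[.6292,-.0215];print('knob',p@u,p@v)
plan([.44,-.41,.3],[np.pi,0,np.pi],.038)
E
```

```text
clk 18.23 tcp [ 0.497  -0.0319  0.2924] rot [-3.135 -0.009 -3.061] w 0.0852 gf 0.0 F [-0.4  0.6 -0. ]
[ 0.35  0.16 -0.46  1.86  0.09  1.14  1.51]
post [ 0.6561 -0.0375  0.05  ]
post [0.6517 0.0155 0.05  ]
post [ 0.6611 -0.0964  0.05  ]
post [0.6465 0.0772 0.05  ]
pad rel 0.00018302122115286187 -0.1097739144166777
pad rel -0.0002031466886232942 0.007115467198288358
pad rel -0.000587830424275064 0.12355560331350765
post rel 0.025578426693541857 -0.018080575371915462
post rel 0.02536956616814744 0.03507663573937649
post rel 0.025810946717060034 -0.07725937880740383
post rel 0.02512638200418027 0.09696957562597254
handleR -0.14264719503422846 -0.11614295734121682
handleL -0.14289059848797947 0.11375249754125008
knob -0.14666258663109735 -0.024605881107507506
clk 18.23 tcp [ 0.497  -0.0319  0.2924] rot [-3.135 -0.009 -3.061] w 0.0852 gf 0.0 F [-0.4  0.6 -0. ]
 turn tot [-0.0023 -0.0028  0.0258] n 1 per [-0.0023 -0.0028  0.0258]
 shift tot [ 0.114  -0.7562 -0.0153] n 11 per [ 0.0104 -0.0687 -0.0014]
```

Request:
{"method": "jog_arm", "body": {"moves": "0.0104 -0.0687 0 -0.0023 -0.0028 0;0.0104 -0.0687 0 0 0 0;0.0104 -0.0687 0 0 0 0;0.0104 -0.0687 0 0 0 0;0.0104 -0.0687 0 0 0 0;0.0104 -0.0687 0 0 0 0;0 -0.07 0 0 0 0;0 -0.07 0 0 0 0;0 -0.07 0 0 0 0;0 -0.07 0 0 0 0;0 -0.07 0 0 0 0;0 -0.07 0 0 0 0"}}

```text
clock: 19.23
tcp_pos: [0.4991, -0.4514, 0.2924]
ee_rot: [3.141, -0.0, -3.062]
ft_force: [0.4, -0.9, 0.1]
gripper_width: 0.0853
grip_force: 0.0
```

Request:
{"method": "jog_arm", "body": {"moves": "0 0 0 0 0 -0.0365;0 0 0 0 0 -0.0365;0 0 0 0 0 -0.0365;0 0 0 0 0 -0.0365;0 0 0 0 0 -0.0365;0 0 0 0 0 -0.0365;0 0 0 0 0 -0.0365;0 0 0 0 0 -0.0365;0 0 0 0 0 -0.0365;0 0 0 0 0 -0.0365;0 0 0 0 0 -0.0365;0 0 0 0 0 -0.0365"}}

```text
clock: 20.23
tcp_pos: [0.4991, -0.4444, 0.2823]
ee_rot: [3.115, 0.002, -1.849]
ft_force: [1.8, 2.2, -3.7]
gripper_width: 0.0852
grip_force: 0.0
```

```bash
python3 - <<'E'
from h import *
s=st();print(np.round(s['joint_positions'],2))
plan([.49,-.47,.3],[np.pi,0,-np.pi/2],.038)
E
```

```text
clk 20.23 tcp [ 0.4991 -0.4444  0.2823] rot [ 3.115e+00  2.000e-03 -1.849e+00] w 0.0852 gf 0.0 F [ 1.8  2.2 -3.7]
[ 1.38  0.78 -1.31  1.43  0.75  1.51  2.96]
clk 20.23 tcp [ 0.4991 -0.4444  0.2823] rot [ 3.115e+00  2.000e-03 -1.849e+00] w 0.0852 gf 0.0 F [ 1.8  2.2 -3.7]
 turn tot [ 0.0085  0.0017 -0.0886] n 3 per [ 0.0028  0.0006 -0.0295]
 shift tot [ 0.0511  0.0182 -0.0354] n 1 per [ 0.0511  0.0182 -0.0354]
```

Request:
{"method": "jog_arm", "body": {"moves": "0 0 0 0 0 0.036;0 0 0 0 0 0.036;0 0 0 0 0 0.036;0 0 0 0 0 0.036;0 0 0 0 0 0.036;0 0 0 0 0 0.036;0 0 0 0 0 0.036;0 0 0 0 0 0.036;0 0 0 0 0 0.036;0 0 0 0 0 0.036;0 0 0 0 0 0.036;0 0 0 0 0 0.036"}}

```text
clock: 21.23
tcp_pos: [0.4995, -0.4436, 0.2805]
ee_rot: [3.132, -0.029, 3.069]
ft_force: [0.0, -0.5, 0.2]
gripper_width: 0.085
grip_force: 0.0
```

Request:
{"method": "jog_arm", "body": {"moves": "0 0 0 0 0 0.036;0 0 0 0 0 0.036;0 0 0 0 0 0.036;0 0 0 0 0 0.036;0 0 0 0 0 0.036;0 0 0 0 0 0.036;0 0 0 0 0 0.036;0 0 0 0 0 0.036;0 0 0 0 0 0.036;0 0 0 0 0 0.036;0 0 0 0 0 0.036;0 0 0 0 0 0.036"}}

```text
clock: 22.23
tcp_pos: [0.4995, -0.4435, 0.2805]
ee_rot: [-3.116, -0.016, 1.712]
ft_force: [0.1, -0.1, -0.5]
gripper_width: 0.0857
grip_force: 0.0
```

```bash
python3 - <<'E'
from h import *
s=st();print(np.round(s['joint_positions'],2))
plan([.49,-.40,.3],[np.pi,0,np.pi/2],.038)
E
```

```text
clk 22.23 tcp [ 0.4995 -0.4435  0.2805] rot [-3.116 -0.016  1.712] w 0.0857 gf 0.0 F [ 0.1 -0.1 -0.5]
[ 1.11  0.54 -0.73  1.45  0.37  1.32  0.49]
clk 22.23 tcp [ 0.4995 -0.4435  0.2805] rot [-3.116 -0.016  1.712] w 0.0857 gf 0.0 F [ 0.1 -0.1 -0.5]
 turn tot [-0.0086 -0.0044  0.0451] n 2 per [-0.0043 -0.0022  0.0225]
 shift tot [ 0.0869 -0.0191 -0.039 ] n 2 per [ 0.0435 -0.0095 -0.0195]
```

Request:
{"method": "jog_arm", "body": {"moves": "0 0 0 -0.0043 -0.0022 0.0225;0 0 0 -0.0043 -0.0022 0.0225;0.0435 -0.0095 -0.0195 0 0 0;0.0435 -0.0095 -0.0195 0 0 0;0 0 0 0 0 0;0 0 0 0 0 0;0 0 0 0 0 0;0 0 0 0 0 0"}}

```text
clock: 22.9
tcp_pos: [0.4892, -0.4013, 0.2995]
ee_rot: [-3.141, -0.0, 1.575]
ft_force: [0.1, 0.2, 0.3]
gripper_width: 0.085
grip_force: 0.0
```

```bash
python3 - <<'E'
from h import *
s=st();W=snap('wrist','w9');np.savez('pics/w9',**{k:np.array(W[k]) for k in W})
for d in eyes.find_in('head_a_hosel',W): print('hosel',round(d['p'],2),np.round(d['at']),onz(W,d['at'],.039).round(3))
g=W['pixels'].astype(int);m=(g.max(2)<70).astype('u1')
n,l,sta,c=cv2.connectedComponentsWithStats(cv2.morphologyEx(m,cv2.MORPH_OPEN,np.ones((3,3))))
tiles=[]
for k in range(1,n):
    if sta[k,4]>800 and sta[k,4]<9000:
        cy,cx=int(c[k][1]),int(c[k][0]);y0=np.clip(cy-50,0,320);x0=np.clip(cx-50,0,460);print(k,sta[k],c[k].round(1),onz(W,c[k][::-1],.02).round(3),'crop',y0,x0)
        tiles.append(cv2.resize(W['pixels'][y0:y0+100,x0:x0+100],(400,400),interpolation=2))
tiles=tiles[:4]
while len(tiles)<2:tiles.append(np.zeros((400,400,3),'u1'))
t=[cv2.resize(x,(266,266)) for x in tiles]
full=cv2.resize(W['pixels'],(440,330))
cv2.imwrite('pics/m9.png',np.vstack([np.hstack(t[:3])[:, :798] if len(t)>=3 else np.pad(np.hstack(t),((0,0),(0,798-266*len(t)),(0,0))),np.pad(full,((0,0),(0,358),(0,0)))])[:,:,::-1])
E
```

```text
clk 22.9 tcp [ 0.4892 -0.4013  0.2995] rot [-3.141 -0.     1.575] w 0.085 gf 0.0 F [0.1 0.2 0.3]
hosel 0.96 [319. 309.] [ 0.535 -0.637  0.039]
hosel 0.9 [ 21. 206.] [ 0.399 -0.218  0.039]
hosel 0.78 [268. 207.] [ 0.377 -0.546  0.039]
hosel 0.65 [128. 339.] [ 0.564 -0.339  0.039]
1 [   0    0   95   71 2781] [52.6 18.9] [ 0.205 -0.211  0.02 ] crop 0 2
4 [455   0  73  33 868] [481.8  10. ] [ 0.734 -0.199  0.02 ] crop 0 431
11 [ 313   89   56   80 3012] [339.6 125.3] [ 0.569 -0.336  0.02 ] crop 75 289
13 [ 205  100   61   76 2836] [237.2 135.8] [ 0.428 -0.351  0.02 ] crop 85 187
16 [ 256  185   54   70 2315] [282.5 215.3] [ 0.491 -0.467  0.02 ] crop 165 232
```

View pics/m9.png

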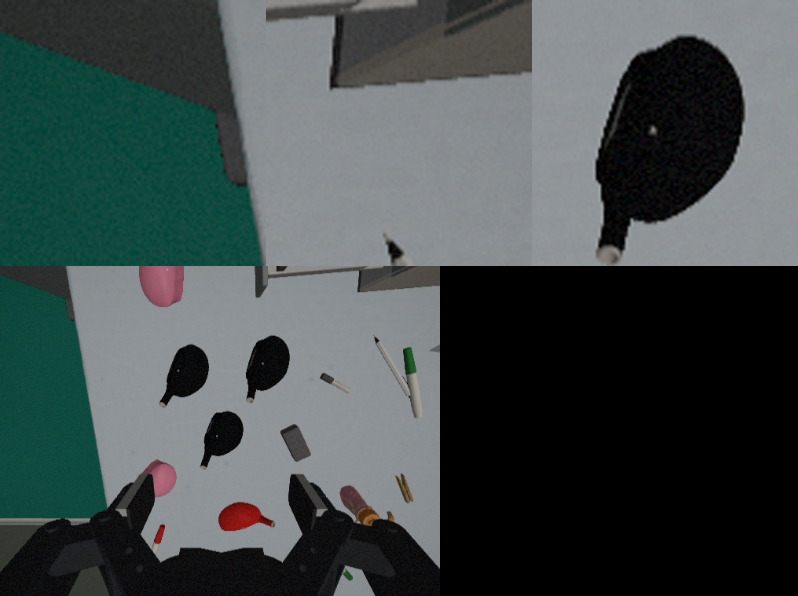

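The black heads are at about (125,340), (136,237) and (215,282) in w9, with hosels towards the image bottom (table right). The pink and red ones are the look-alikes. The next script measures the hosel axes.

```bash
cat > hd.py <<'E'
from h import *
def heads(W):
    g=W['pixels'].astype(int);m=(g.max(2)<70).astype('u1')
    n,l,sta,c=cv2.connectedComponentsWithStats(cv2.morphologyEx(m,cv2.MORPH_OPEN,np.ones((3,3))))
    out=[]
    for k in range(1,n):
        if not(800<sta[k,4]<6000) or sta[k,0]==0 or sta[k,1]==0 or c[k][1]>300: continue
        ys,xs=np.nonzero(l==k);pts=np.c_[ys,xs].astype(float);cen=pts.mean(0)
        # scale m/px
        sc=np.linalg.norm(onz(W,cen,.03)-onz(W,cen+[0,10],.03))/10
        tip0=pts[np.argmax(np.linalg.norm(pts-cen,axis=1))]
        ax=(tip0-cen)/np.linalg.norm(tip0-cen)
        for _ in range(4):
            s=(pts-tip0)@ax;
            e=pts[(s>-.005/sc)].mean(0);b=pts[(s<-.010/sc)&(s>-.016/sc)]
            b=b[np.linalg.norm(b-tip0,axis=1)<.022/sc].mean(0);ax=(e-b)/np.linalg.norm(e-b);tip0=pts[np.argmax((pts-cen)@ax*1.0)]
        E=onz(W,e,.045)
        B=onz(W,b,.035);d=(E-B)[:2];psi=np.arctan2(d[0],-d[1])
        u=np.array([np.sin(psi),-np.cos(psi)]);P=E[:2]-u*.006
        C=onz(W,cen,.02)[:2];xh=np.array([np.cos(psi),np.sin(psi)])
        out.append((P,psi));print('hosel',P.round(4),'psi',psi.round(3),'len',np.linalg.norm(d).round(4),'body-hosel in head',((C-P)@xh).round(4),((C-P)@-u).round(4),'e',e.round(1),'b',b.round(1))
    return out
if __name__=='__main__':
    heads(dict(np.load('pics/w9.npz')))
E
python3 hd.py
```

```text
hosel [ 0.5409 -0.3826] psi -0.366 len 0.0092 body-hosel in head 0.0092 0.053 e [166.  318.4] b [158.5 320.2]
hosel [ 0.3941 -0.3919] psi -0.469 len 0.0082 body-hosel in head 0.0117 0.0518 e [172.2 208.9] b [165.5 212.9]
hosel [ 0.4601 -0.5109] psi -0.558 len 0.0067 body-hosel in head 0.003 0.0538 e [252.3 259.1] b [245.9 261.9]
```

```bash
python3 - <<'E'
from h import *
psi=-.3;P=np.array([.5409,-.3826])+.05*np.array([-np.sin(psi),np.cos(psi)])
plan([*P,.16],[np.pi,0,np.pi/2+psi],.038)
E
```

```text
clk 23.0 tcp [ 0.4893 -0.4011  0.2995] rot [-3.141 -0.     1.575] w 0.0853 gf 0.0 F [1.  0.3 0.1]
 turn tot [-0.0002 -0.0001  0.0968] n 3 per [-0.0001 -0.      0.0323]
 shift tot [0.1659 0.0877 0.279 ] n 5 per [0.0332 0.0175 0.0558]
```

Request:
{"method": "jog_arm", "body": {"moves": "0 0 0 0 0 0.0323;0 0 0 0 0 0.0323;0 0 0 0 0 0.0323;0.0332 0.0175 0.0558 0 0 0;0.0332 0.0175 0.0558 0 0 0;0.0332 0.0175 0.0558 0 0 0;0.0332 0.0175 0.0558 0 0 0;0.0332 0.0175 0.0558 0 0 0;0 0 0 0 0 0;0 0 0 0 0 0;0 0 0 0 0 0;0 0 0 0 0 0"}}

```text
clock: 24.0
tcp_pos: [0.5561, -0.3358, 0.1622]
ee_rot: [3.139, 0.001, 1.269]
ft_force: [-0.9, -0.2, 0.2]
gripper_width: 0.0857
grip_force: 0.0
```

```bash
cat > hc.py <<'E'
from h import *
import sys
# close-up: hosel midline of the head nearest the expected spot P0, psi0
P0=np.array([float(sys.argv[1]),float(sys.argv[2])]);psi0=float(sys.argv[3])
st();W=snap('wrist',sys.argv[4]);np.savez('pics/'+sys.argv[4],**{k:np.array(W[k]) for k in W})
for d in eyes.find_in('head_a_hosel',W): print('net',round(d['p'],2),np.round(d['at']),onz(W,d['at'],.039).round(4))
g=W['pixels'].astype(int);m=(g.max(2)<75).astype('u1')
r0,c0=map(int,proj(W,[*P0,.039]));print('expected px',r0,c0)
l=cv2.connectedComponents(cv2.morphologyEx(m,cv2.MORPH_OPEN,np.ones((3,3))))[1]
for r in range(r0-30,r0+41,5):
    if not 0<=r<420: continue
    xs=np.nonzero(m[r,max(0,c0-70):c0+70])[0]+max(0,c0-70)
    # run nearest c0
    if len(xs)==0: print(r,'-');continue
    runs=np.split(xs,np.nonzero(np.diff(xs)>1)[0]+1);q=[x for x in runs if len(x)>5]
    print(r,[(x[0],x[-1]) for x in q])
E
python3 hc.py .5409 -.3826 -.3 w10
```

```text
clk 24.0 tcp [ 0.5561 -0.3358  0.1622] rot [3.139e+00 1.000e-03 1.269e+00] w 0.0857 gf 0.0 F [-0.9 -0.2  0.2]
net 0.72 [193. 293.] [ 0.5697 -0.33    0.039 ]
expected px 250 280
220 [(np.int64(269), np.int64(318))]
225 [(np.int64(271), np.int64(314))]
230 [(np.int64(273), np.int64(308))]
235 [(np.int64(275), np.int64(298))]
240 [(np.int64(275), np.int64(288))]
245 [(np.int64(276), np.int64(288))]
250 [(np.int64(276), np.int64(288))]
255 [(np.int64(275), np.int64(288))]
260 [(np.int64(275), np.int64(288))]
265 -
270 -
275 -
280 [(np.int64(257), np.int64(271))]
285 [(np.int64(241), np.int64(281))]
290 [(np.int64(239), np.int64(286))]
```

```bash
cat > hp.py <<'E'
from h import *
import sys
f,row,col,psi=sys.argv[1],float(sys.argv[2]),float(sys.argv[3]),float(sys.argv[4])
W=dict(np.load('pics/%s.npz'%f));E=onz(W,(row,col),.046)[:2];hy=np.array([-np.sin(psi),np.cos(psi)])
P=E+.0075*hy;print('P',P)
plan([*P,.09],[np.pi,0,np.pi/2+psi],.038)
E
python3 hp.py w10 266 282 -.3
```

```text
P [ 0.54074556 -0.38807962]
clk 24.1 tcp [ 0.556  -0.3356  0.1623] rot [3.139e+00 1.000e-03 1.270e+00] w 0.0853 gf 0.0 F [-0.3  0.3  0.5]
 turn tot [ 0.0008  0.0004 -0.0004] n 1 per [ 0.0008  0.0004 -0.0004]
 shift tot [-0.1092  0.0019  0.1446] n 3 per [-0.0364  0.0006  0.0482]
```

Request:
{"method": "jog_arm", "body": {"moves": "-0.0364 0.0006 0.03 0.0008 0.0004 0;-0.0364 0.0006 0.03 0 0 0;-0.0364 0.0006 0.03 0 0 0;0 0 0.04 0 0 0;0 0 0.04 0 0 0;0 0 0.04 0 0 0;0 0 0.035 0 0 0;0 0 0.025 0 0 0;0 0 0 0 0 0;0 0 0 0 0 0;0 0 0 0 0 0", "jaw": 0.62}}

```text
clock: 25.02
tcp_pos: [0.5407, -0.387, 0.0263]
ee_rot: [-3.14, -0.001, 1.271]
ft_force: [0.3, 0.1, 0.9]
gripper_width: 0.0319
grip_force: 0.0
```

Request:
{"method": "jog_arm", "body": {"moves": "0 0 0 0 0 0;0 0 0 0 0 0;0 0 0 0 0 0;0 0 0 0 0 0;0 0 0 0 0 0;0 0 0 0 0 0;0 0 0 0 0 0", "jaw": 1, "force": 100}}

```text
clock: 25.6
tcp_pos: [0.5412, -0.387, 0.0268]
ee_rot: [-3.141, -0.0, 1.271]
ft_force: [-0.7, -1.8, 6.3]
gripper_width: 0.013
grip_force: 97.5
```

Request:
{"method": "jog_arm", "body": {"moves": "0 0 -0.03 0 0 0;0 0 -0.05 0 0 0;0 0 -0.07 0 0 0;0 0 -0.07 0 0 0;0 0 -0.07 0 0 0;0 0 -0.06 0 0 0;0 0 0 0 0 0;0 0 0 0 0 0"}}

```text
clock: 26.27
tcp_pos: [0.5414, -0.3863, 0.203]
ee_rot: [3.141, -0.0, 1.272]
ft_force: [-1.2, 1.0, -2.7]
gripper_width: 0.0127
grip_force: 96.7
```

```bash
cat > pl.py <<'E'
from h import *
import sys
i=int(sys.argv[1]);z=float(sys.argv[2]);dx=float(sys.argv[3]) if len(sys.argv)>3 else -.006
u=np.array([.9968,.0803]);v=np.array([-.0803,.9968]);o=np.array([.6292,-.0215])+i*.116*v
h=o+(dx-.0165)*u-.049*v;print('target',h)
plan([*h,z],[np.pi,0,np.pi/2+.0804],.036)
E
python3 pl.py -1 .2
```

```text
target [ 0.6200215  -0.18777875]
clk 26.27 tcp [ 0.5414 -0.3863  0.203 ] rot [ 3.141 -0.     1.272] w 0.0127 gf 96.7 F [-1.2  1.  -2.7]
 turn tot [ 0.0002 -0.     -0.1206] n 4 per [ 0.     -0.     -0.0302]
 shift tot [0.383  0.1886 0.0061] n 6 per [0.0638 0.0314 0.001 ]
```

Request:
{"method": "jog_arm", "body": {"moves": "0 0 0 0 0 -0.0302;0 0 0 0 0 -0.0302;0 0 0 0 0 -0.0302;0 0 0 0 0 -0.0302;0.05 0.025 0 0 0 0;0.06 0.03 0 0 0 0;0.06 0.03 0 0 0 0;0.06 0.03 0 0 0 0;0.06 0.03 0 0 0 0;0.06 0.03 0 0 0 0;0.033 0.0136 0 0 0 0;0 0 0 0 0 0"}}

```text
clock: 27.27
tcp_pos: [0.6195, -0.1803, 0.1995]
ee_rot: [-3.138, -0.007, 1.66]
ft_force: [-1.1, 0.9, -3.0]
gripper_width: 0.0128
grip_force: 96.8
```

Request:
{"method": "jog_arm", "body": {"moves": "0 0 0 0 0 0;0 0 0 0 0 0;0 0 0 0 0 0"}}

```text
clock: 27.52
tcp_pos: [0.6182, -0.1897, 0.1997]
ee_rot: [-3.138, -0.002, 1.649]
ft_force: [-0.2, -0.1, -1.9]
gripper_width: 0.0128
grip_force: 96.8
```

```bash
python3 pl.py -1 .06; python3 - <<'E'
from h import *
W=snap('wrist','w11');np.savez('pics/w11',**{k:np.array(W[k]) for k in W})
E
```

```text
target [ 0.6200215  -0.18777875]
clk 27.52 tcp [ 0.6182 -0.1897  0.1997] rot [-3.138e+00 -2.000e-03  1.649e+00] w 0.0128 gf 96.8 F [-0.2 -0.1 -1.9]
 turn tot [-0.0013 -0.0006 -0.0007] n 1 per [-0.0013 -0.0006 -0.0007]
 shift tot [0.0036 0.0039 0.2795] n 4 per [0.0009 0.001  0.0699]
```

Request:
{"method": "jog_arm", "body": {"moves": "0.0018 0.002 0.06 -0.0013 -0.0006 0;0.0018 0.002 0.06 0 0 0;0 0 0.06 0 0 0;0 0 0.04 0 0 0;0 0 0.03 0 0 0;0 0 0.02 0 0 0;0 0 0 0 0 0;0 0 0 0 0 0;0 0 0 0 0 0"}}

```text
clock: 28.32
tcp_pos: [0.6222, -0.1859, 0.0671]
ee_rot: [3.137, 0.0, 1.651]
ft_force: [-0.2, 0.5, -1.7]
gripper_width: 0.0131
grip_force: 96.8
```

Request:
{"method": "jog_arm", "body": {"moves": "0 0 0.006 0 0 0;0 0 0.006 0 0 0;0 0 0.002 0 0 0;0 0 0 0 0 0;0 0 0 0 0 0;0 0 0 0 0 0"}}

```text
clock: 28.82
tcp_pos: [0.6215, -0.1859, 0.059]
ee_rot: [3.139, 0.0, 1.651]
ft_force: [-0.4, -0.5, -1.5]
gripper_width: 0.0128
grip_force: 96.9
```

Request:
{"method": "jog_arm", "body": {"moves": "0 0 0.003 0 0 0;0 0 0.002 0 0 0;0 0 0 0 0 0;0 0 0 0 0 0;0 0 0 0 0 0"}}

```text
clock: 29.23
tcp_pos: [0.6218, -0.1864, 0.057]
ee_rot: [3.138, 0.001, 1.651]
ft_force: [-1.0, -1.6, 3.8]
gripper_width: 0.0128
grip_force: 98.4
```

Request:
{"method": "jog_arm", "body": {"moves": "0 0 0 0 0 0;0 0 0 0 0 0;0 0 0 0 0 0;0 0 0 0 0 0;0 0 0 0 0 0;0 0 -0.02 0 0 0;0 0 -0.05 0 0 0;0 0 -0.07 0 0 0;0 0 -0.07 0 0 0;0 0 -0.07 0 0 0;0 0 -0.06 0 0 0;0 0 0 0 0 0", "jaw": 0.7}}

```text
clock: 30.23
tcp_pos: [0.6247, -0.1855, 0.2346]
ee_rot: [3.128, 0.003, 1.651]
ft_force: [0.7, 0.5, -0.0]
gripper_width: 0.0257
grip_force: 0.0
```

```bash
cat > hv.py <<'E'
from h import *
import sys
x,y,psi=map(float,sys.argv[1:4]);P=np.array([x,y])+.05*np.array([-np.sin(psi),np.cos(psi)])
plan([*P,.16],[np.pi,0,np.pi/2+psi],.038)
E
python3 hv.py .4601 -.514 -.38
```

```text
clk 30.23 tcp [ 0.6247 -0.1855  0.2346] rot [3.128e+00 3.000e-03 1.651e+00] w 0.0257 gf 0.0 F [ 0.7  0.5 -0. ]
 turn tot [ 0.0044 -0.      0.1466] n 5 per [ 0.0009 -0.      0.0293]
 shift tot [-0.6322 -0.0621  0.1491] n 9 per [-0.0702 -0.0069  0.0166]
```

Request:
{"method": "jog_arm", "body": {"moves": "0 0 0 0.0009 0 0.0293;0 0 0 0.0009 0 0.0293;0 0 0 0.0009 0 0.0293;0 0 0 0.0009 0 0.0293;0 0 0 0.0009 0 0.0293;-0.07 -0.0069 0 0 0 0;-0.07 -0.0069 0 0 0 0;-0.07 -0.0069 0 0 0 0;-0.07 -0.0069 0 0 0 0;-0.07 -0.0069 0 0 0 0;-0.07 -0.0069 0 0 0 0;-0.07 -0.0069 0 0 0 0", "jaw": 0.3}}

```text
clock: 31.23
tcp_pos: [0.5069, -0.4058, 0.2278]
ee_rot: [-3.131, 0.002, 1.191]
ft_force: [0.7, -0.7, 0.5]
gripper_width: 0.0598
grip_force: 0.0
```

Request:
{"method": "jog_arm", "body": {"moves": "-0.07 -0.0069 0.04 0 0 0;-0.07 -0.0069 0.05 0 0 0;0 0 0.059 0 0 0;0 0 0 0 0 0;0 0 0 0 0 0;0 0 0 0 0 0;0 0 0 0 0 0"}}

```text
clock: 31.82
tcp_pos: [0.4776, -0.4649, 0.1563]
ee_rot: [-3.134, 0.002, 1.194]
ft_force: [0.2, -0.6, -0.6]
gripper_width: 0.0602
grip_force: 0.0
```

```bash
python3 hc.py .4601 -.514 -.38 w12
```

```text
clk 31.82 tcp [ 0.4776 -0.4649  0.1563] rot [-3.134e+00  2.000e-03  1.194e+00] w 0.0602 gf 0.0 F [ 0.2 -0.6 -0.6]
net 0.95 [317. 233.] [ 0.3847 -0.5603  0.039 ]
net 0.82 [307. 412.] [ 0.5604 -0.6152  0.039 ]
expected px 256 284
226 [(np.int64(273), np.int64(318))]
231 [(np.int64(275), np.int64(313))]
236 [(np.int64(276), np.int64(305))]
241 [(np.int64(277), np.int64(291))]
246 [(np.int64(277), np.int64(290))]
251 [(np.int64(277), np.int64(290))]
256 [(np.int64(277), np.int64(289))]
261 [(np.int64(214), np.int64(223)), (np.int64(277), np.int64(289)), (np.int64(340), np.int64(353))]
266 [(np.int64(214), np.int64(223)), (np.int64(340), np.int64(353))]
271 [(np.int64(214), np.int64(224)), (np.int64(339), np.int64(353))]
276 [(np.int64(214), np.int64(224)), (np.int64(339), np.int64(353))]
281 [(np.int64(214), np.int64(224)), (np.int64(339), np.int64(353))]
286 [(np.int64(214), np.int64(224)), (np.int64(339), np.int64(353))]
291 [(np.int64(214), np.int64(224)), (np.int64(339), np.int64(353))]
296 [(np.int64(214), np.int64(223)), (np.int64(340), np.int64(353))]
```

```bash
python3 hp.py w12 268 283 -.40
```

```text
P [ 0.45862477 -0.51491987]
clk 31.92 tcp [ 0.4769 -0.4652  0.156 ] rot [-3.133e+00  3.000e-03  1.193e+00] w 0.0598 gf 0.0 F [ 0.5 -0.2  0.6]
 turn tot [-0.0027  0.0009  0.007 ] n 1 per [-0.0027  0.0009  0.007 ]
 shift tot [-0.1058  0.0049  0.1319] n 3 per [-0.0353  0.0016  0.044 ]
```

Request:
{"method": "jog_arm", "body": {"moves": "-0.0353 0.0016 0.03 -0.0027 0.0009 0.007;-0.0353 0.0016 0.03 0 0 0;-0.0353 0.0016 0.03 0 0 0;0 0 0.04 0 0 0;0 0 0.04 0 0 0;0 0 0.04 0 0 0;0 0 0.028 0 0 0;0 0 0.02 0 0 0;0 0 0 0 0 0;0 0 0 0 0 0;0 0 0 0 0 0", "jaw": 0.62}}

```text
clock: 32.83
tcp_pos: [0.4575, -0.5158, 0.0262]
ee_rot: [-3.141, 0.0, 1.169]
ft_force: [-0.5, -0.5, -0.2]
gripper_width: 0.0325
grip_force: 0.0
```

Request:
{"method": "jog_arm", "body": {"moves": "0 0 0 0 0 0;0 0 0 0 0 0;0 0 0 0 0 0;0 0 0 0 0 0;0 0 0 0 0 0;0 0 0 0 0 0;0 0 0 0 0 0", "jaw": 1, "force": 100}}

```text
clock: 33.42
tcp_pos: [0.4572, -0.5162, 0.0261]
ee_rot: [-3.141, 0.0, 1.169]
ft_force: [-0.9, -0.1, 6.7]
gripper_width: 0.0132
grip_force: 97.6
```

Request:
{"method": "jog_arm", "body": {"moves": "0 0 -0.03 0 0 0;0 0 -0.05 0 0 0;0 0 -0.07 0 0 0;0 0 -0.07 0 0 0;0 0 -0.07 0 0 0;0 0 -0.06 0 0 0;0 0 0 0 0 0;0 0 0 0 0 0"}}

```text
clock: 34.08
tcp_pos: [0.4577, -0.516, 0.2025]
ee_rot: [3.141, 0.001, 1.169]
ft_force: [-0.2, 1.3, -3.3]
gripper_width: 0.0134
grip_force: 97.2
```

```bash
python3 pl.py 0 .2
```

```text
target [ 0.6107067  -0.07214995]
clk 34.08 tcp [ 0.4577 -0.516   0.2025] rot [3.141e+00 1.000e-03 1.169e+00] w 0.0134 gf 97.2 F [-0.2  1.3 -3.3]
 turn tot [ 0.      0.0003 -0.1535] n 5 per [ 0.      0.0001 -0.0307]
 shift tot [0.8603 0.3764 0.0049] n 14 per [0.0614 0.0269 0.0004]
```

Request:
{"method": "jog_arm", "body": {"moves": "0 0 0 0 0 -0.0307;0 0 0 0 0 -0.0307;0 0 0 0 0 -0.0307;0 0 0 0 0 -0.0307;0 0 0 0 0 -0.0307;0.0614 0.0269 0 0 0 0;0.0614 0.0269 0 0 0 0;0.0614 0.0269 0 0 0 0;0.0614 0.0269 0 0 0 0;0.0614 0.0269 0 0 0 0;0.0614 0.0269 0 0 0 0;0.0614 0.0269 0 0 0 0"}}

```text
clock: 35.08
tcp_pos: [0.5323, -0.292, 0.1981]
ee_rot: [-3.136, -0.004, 1.651]
ft_force: [0.1, 0.1, -3.0]
gripper_width: 0.013
grip_force: 97.3
```

Request:
{"method": "jog_arm", "body": {"moves": "0.0614 0.0269 0 0 0 0;0.0614 0.0269 0 0 0 0;0.0614 0.0269 0 0 0 0;0.0614 0.0269 0 0 0 0;0.0614 0.0269 0 0 0 0;0.0614 0.0269 0 0 0 0;0.0614 0.0269 0 0 0 0;0 0 0 0 0 0;0 0 0 0 0 0;0 0 0 0 0 0;0 0 0 0 0 0"}}

```text
clock: 36.0
tcp_pos: [0.6091, -0.0739, 0.199]
ee_rot: [-3.137, -0.001, 1.649]
ft_force: [0.7, 0.2, -2.2]
gripper_width: 0.0128
grip_force: 97.4
```

```bash
python3 pl.py 0 .06
```

```text
target [ 0.6107067  -0.07214995]
clk 36.0 tcp [ 0.6091 -0.0739  0.199 ] rot [-3.137e+00 -1.000e-03  1.649e+00] w 0.0128 gf 97.4 F [ 0.7  0.2 -2.2]
 turn tot [-0.0016 -0.0004 -0.0006] n 1 per [-0.0016 -0.0004 -0.0006]
 shift tot [0.0032 0.0035 0.2779] n 4 per [0.0008 0.0009 0.0695]
```

Request:
{"method": "jog_arm", "body": {"moves": "0.0016 0.0018 0.06 -0.0016 0 0;0.0016 0.0018 0.06 0 0 0;0 0 0.06 0 0 0;0 0 0.04 0 0 0;0 0 0.025 0 0 0;0 0 0.018 0 0 0;0 0 0 0 0 0;0 0 0 0 0 0"}}

```text
clock: 36.67
tcp_pos: [0.6118, -0.0707, 0.0687]
ee_rot: [3.14, -0.002, 1.65]
ft_force: [-0.1, -0.3, -1.0]
gripper_width: 0.0132
grip_force: 97.3
```

Request:
{"method": "jog_arm", "body": {"moves": "0 0 0.006 0 0 0;0 0 0.006 0 0 0;0 0 0.004 0 0 0;0 0 0.003 0 0 0;0 0 0 0 0 0;0 0 0 0 0 0"}}

```text
clock: 37.17
tcp_pos: [0.612, -0.0701, 0.0592]
ee_rot: [3.139, -0.002, 1.651]
ft_force: [-0.5, 0.5, -1.8]
gripper_width: 0.0132
grip_force: 97.3
```

Request:
{"method": "jog_arm", "body": {"moves": "0 0 0.003 0 0 0;0 0 0.003 0 0 0;0 0 0 0 0 0;0 0 0 0 0 0;0 0 0 0 0 0"}}

```text
clock: 37.58
tcp_pos: [0.6124, -0.0702, 0.0565]
ee_rot: [3.138, -0.002, 1.651]
ft_force: [-0.5, -1.9, 1.6]
gripper_width: 0.0131
grip_force: 98.1
```

Request:
{"method": "jog_arm", "body": {"moves": "0 0 0 0 0 0;0 0 0 0 0 0;0 0 0 0 0 0;0 0 0 0 0 0;0 0 0 0 0 0;0 0 -0.02 0 0 0;0 0 -0.05 0 0 0;0 0 -0.07 0 0 0;0 0 -0.07 0 0 0;0 0 -0.07 0 0 0;0 0 -0.06 0 0 0;0 0 0 0 0 0", "jaw": 0.7}}

```text
clock: 38.58
tcp_pos: [0.6151, -0.0694, 0.234]
ee_rot: [3.128, -0.0, 1.651]
ft_force: [0.9, 1.1, 0.7]
gripper_width: 0.0257
grip_force: 0.0
```

```bash
python3 hv.py .394 -.396 -.42
```

```text
clk 38.58 tcp [ 0.6151 -0.0694  0.234 ] rot [ 3.128 -0.     1.651] w 0.0257 gf 0.0 F [0.9 1.1 0.7]
 turn tot [ 0.0042 -0.0012  0.1594] n 5 per [ 0.0008 -0.0002  0.0319]
 shift tot [-0.6767 -0.1375  0.1479] n 10 per [-0.0677 -0.0138  0.0148]
```

Request:
{"method": "jog_arm", "body": {"moves": "0 0 0 0.0008 0 0.0319;0 0 0 0.0008 0 0.0319;0 0 0 0.0008 0 0.0319;0 0 0 0.0008 0 0.0319;0 0 0 0.0008 0 0.0319;-0.0677 -0.0138 0 0 0 0;-0.0677 -0.0138 0 0 0 0;-0.0677 -0.0138 0 0 0 0;-0.0677 -0.0138 0 0 0 0;-0.0677 -0.0138 0 0 0 0;-0.0677 -0.0138 0 0 0 0;-0.0677 -0.0138 0 0 0 0", "jaw": 0.3}}

```text
clock: 39.58
tcp_pos: [0.4696, -0.268, 0.2273]
ee_rot: [-3.132, 0.0, 1.151]
ft_force: [0.7, -0.6, -0.2]
gripper_width: 0.0595
grip_force: 0.0
```

Request:
{"method": "jog_arm", "body": {"moves": "-0.0677 -0.0138 0.035 0 0 0;-0.0677 -0.0138 0.035 0 0 0;-0.0677 -0.0138 0.04 0 0 0;0 0 0.036 0 0 0;0 0 0 0 0 0;0 0 0 0 0 0;0 0 0 0 0 0;0 0 0 0 0 0"}}

```text
clock: 40.25
tcp_pos: [0.4116, -0.3501, 0.1556]
ee_rot: [-3.134, 0.0, 1.153]
ft_force: [0.3, 1.0, -0.2]
gripper_width: 0.0597
grip_force: 0.0
```

```bash
python3 hc.py .394 -.396 -.42 w13
```

```text
clk 40.25 tcp [ 0.4116 -0.3501  0.1556] rot [-3.134  0.     1.153] w 0.0597 gf 0.0 F [ 0.3  1.  -0.2]
net 0.68 [351. 317.] [ 0.3793 -0.5157  0.039 ]
net 0.65 [ 50. 191.] [ 0.3972 -0.2051  0.039 ]
net 0.65 [377. 540.] [ 0.593  -0.6476  0.039 ]
expected px 254 285
224 [(np.int64(272), np.int64(317))]
229 [(np.int64(273), np.int64(312))]
234 [(np.int64(275), np.int64(304))]
239 [(np.int64(276), np.int64(290))]
244 [(np.int64(276), np.int64(289))]
249 [(np.int64(276), np.int64(288))]
254 [(np.int64(275), np.int64(288))]
259 [(np.int64(215), np.int64(223)), (np.int64(275), np.int64(288)), (np.int64(340), np.int64(354))]
264 [(np.int64(215), np.int64(223)), (np.int64(340), np.int64(354))]
269 [(np.int64(215), np.int64(223)), (np.int64(340), np.int64(354))]
274 [(np.int64(215), np.int64(224)), (np.int64(339), np.int64(354))]
279 [(np.int64(215), np.int64(224)), (np.int64(339), np.int64(354))]
284 [(np.int64(215), np.int64(224)), (np.int64(339), np.int64(354))]
289 [(np.int64(215), np.int64(224)), (np.int64(339), np.int64(354))]
294 [(np.int64(215), np.int64(224)), (np.int64(339), np.int64(354))]
```

```bash
python3 hp.py w13 266 281.5 -.45
```

```text
P [ 0.39050996 -0.39617545]
clk 40.35 tcp [ 0.4111 -0.3504  0.1553] rot [-3.133  0.     1.152] w 0.0596 gf 0.0 F [ 0.2 -0.2  0.1]
 turn tot [-0.0027  0.0002  0.01  ] n 1 per [-0.0027  0.0002  0.01  ]
 shift tot [-0.1004  0.0027  0.1305] n 3 per [-0.0335  0.0009  0.0435]
```

Request:
{"method": "jog_arm", "body": {"moves": "-0.0335 0.0009 0.03 -0.0027 0 0.01;-0.0335 0.0009 0.03 0 0 0;-0.0335 0.0009 0.03 0 0 0;0 0 0.04 0 0 0;0 0 0.04 0 0 0;0 0 0.04 0 0 0;0 0 0.027 0 0 0;0 0 0.02 0 0 0;0 0 0 0 0 0;0 0 0 0 0 0;0 0 0 0 0 0", "jaw": 0.62}}

```text
clock: 41.27
tcp_pos: [0.3899, -0.3972, 0.0265]
ee_rot: [-3.141, 0.001, 1.119]
ft_force: [0.3, -0.3, 0.2]
gripper_width: 0.0322
grip_force: 0.0
```

Request:
{"method": "jog_arm", "body": {"moves": "0 0 0 0 0 0;0 0 0 0 0 0;0 0 0 0 0 0;0 0 0 0 0 0;0 0 0 0 0 0;0 0 0 0 0 0;0 0 0 0 0 0", "jaw": 1, "force": 100}}

```text
clock: 41.85
tcp_pos: [0.3895, -0.3975, 0.0263]
ee_rot: [-3.141, 0.001, 1.118]
ft_force: [-0.8, -0.4, 6.3]
gripper_width: 0.013
grip_force: 97.7
```

Request:
{"method": "jog_arm", "body": {"moves": "0 0 -0.03 0 0 0;0 0 -0.05 0 0 0;0 0 -0.07 0 0 0;0 0 -0.07 0 0 0;0 0 -0.07 0 0 0;0 0 -0.06 0 0 0;0 0 0 0 0 0;0 0 0 0 0 0"}}

```text
clock: 42.52
tcp_pos: [0.3899, -0.3975, 0.2018]
ee_rot: [3.141, 0.002, 1.118]
ft_force: [-0.7, -0.0, -2.7]
gripper_width: 0.0128
grip_force: 97.3
```

```bash
python3 pl.py 1 .2
```

```text
target [0.6013919  0.04347885]
clk 42.52 tcp [ 0.3899 -0.3975  0.2018] rot [3.141e+00 2.000e-03 1.118e+00] w 0.0128 gf 97.3 F [-0.7 -0.  -2.7]
 turn tot [ 1.000e-04  6.000e-04 -1.696e-01] n 5 per [ 0.      0.0001 -0.0339]
 shift tot [0.845  0.4925 0.0037] n 14 per [0.0604 0.0352 0.0003]
```

Request:
{"method": "jog_arm", "body": {"moves": "0 0 0 0 0 -0.0339;0 0 0 0 0 -0.0339;0 0 0 0 0 -0.0339;0 0 0 0 0 -0.0339;0 0 0 0 0 -0.0339;0.0604 0.0352 0 0 0 0;0.0604 0.0352 0 0 0 0;0.0604 0.0352 0 0 0 0;0.0604 0.0352 0 0 0 0;0.0604 0.0352 0 0 0 0;0.0604 0.0352 0 0 0 0;0.0604 0.0352 0 0 0 0"}}

```text
clock: 43.52
tcp_pos: [0.4941, -0.1746, 0.1983]
ee_rot: [-3.136, -0.002, 1.651]
ft_force: [1.0, -0.5, -1.8]
gripper_width: 0.0131
grip_force: 97.3
```

Request:
{"method": "jog_arm", "body": {"moves": "0.0604 0.0352 0 0 0 0;0.0604 0.0352 0 0 0 0;0.0604 0.0352 0 0 0 0;0.0604 0.0352 0 0 0 0;0.0604 0.0352 0 0 0 0;0.0604 0.0352 0 0 0 0;0.0604 0.0352 0 0 0 0;0 0 0 0 0 0;0 0 0 0 0 0;0 0 0 0 0 0;0 0 0 0 0 0"}}

```text
clock: 44.43
tcp_pos: [0.6, 0.0424, 0.1988]
ee_rot: [-3.137, 0.0, 1.649]
ft_force: [0.4, -0.3, -1.6]
gripper_width: 0.0125
grip_force: 97.5
```

```bash
python3 pl.py 1 .06
```

```text
target [0.6013919  0.04347885]
clk 44.43 tcp [0.6    0.0424 0.1988] rot [-3.137  0.     1.649] w 0.0125 gf 97.5 F [ 0.4 -0.3 -1.6]
 turn tot [-0.0015  0.0001 -0.0006] n 1 per [-0.0015  0.0001 -0.0006]
 shift tot [0.002  0.0029 0.2776] n 4 per [0.0005 0.0007 0.0694]
```

Request:
{"method": "jog_arm", "body": {"moves": "0.001 0.0014 0.06 -0.0015 0 0;0.001 0.0014 0.06 0 0 0;0 0 0.06 0 0 0;0 0 0.04 0 0 0;0 0 0.025 0 0 0;0 0 0.018 0 0 0;0 0 0.006 0 0 0;0 0 0.006 0 0 0;0 0 0.004 0 0 0;0 0 0.003 0 0 0;0 0 0 0 0 0;0 0 0 0 0 0"}}

```text
clock: 45.43
tcp_pos: [0.6029, 0.0456, 0.0598]
ee_rot: [3.138, -0.001, 1.651]
ft_force: [-0.1, -0.3, -0.5]
gripper_width: 0.0131
grip_force: 97.3
```

Request:
{"method": "jog_arm", "body": {"moves": "0 0 0.003 0 0 0;0 0 0.003 0 0 0;0 0 0 0 0 0;0 0 0 0 0 0;0 0 0 0 0 0"}}

```text
clock: 45.85
tcp_pos: [0.6029, 0.0453, 0.0566]
ee_rot: [3.138, -0.0, 1.651]
ft_force: [-0.0, -2.6, 1.6]
gripper_width: 0.0126
grip_force: 98.1
```

Request:
{"method": "jog_arm", "body": {"moves": "0 0 0 0 0 0;0 0 0 0 0 0;0 0 0 0 0 0;0 0 0 0 0 0;0 0 0 0 0 0;0 0 -0.02 0 0 0;0 0 -0.05 0 0 0;0 0 -0.07 0 0 0;0 0 -0.07 0 0 0;0 0 -0.07 0 0 0;0 0 -0.06 0 0 0;0 0 0 0 0 0", "jaw": 0.7}}

```text
clock: 46.85
tcp_pos: [0.6054, 0.0471, 0.234]
ee_rot: [3.128, -0.001, 1.652]
ft_force: [0.1, 0.6, 0.1]
gripper_width: 0.0252
grip_force: 0.0
```

```bash
python3 - <<'E'
from h import *
plan([.49,-.03,.29],[np.pi,0,np.pi+.08],.036)
E
```

```text
clk 46.85 tcp [0.6054 0.0471 0.234 ] rot [ 3.128e+00 -1.000e-03  1.652e+00] w 0.0252 gf 0.0 F [0.1 0.6 0.1]
 turn tot [ 0.0038  0.0031 -0.4998] n 15 per [ 0.0003  0.0002 -0.0333]
 shift tot [ 0.2424 -0.1352 -0.1121] n 5 per [ 0.0485 -0.027  -0.0224]
```

Request:
{"method": "jog_arm", "body": {"moves": "0 0 -0.04 0 0 0;0 0 -0.04 0 0 0;0 0 -0.03 0 0 -0.0357;0 0 0 0 0 -0.0357;0 0 0 0 0 -0.0357;0 0 0 0 0 -0.0357;0 0 0 0 0 -0.0357;0 0 0 0 0 -0.0357;0 0 0 0 0 -0.0357;0 0 0 0 0 -0.0357;0 0 0 0 0 -0.0357;0 0 0 0 0 -0.0357", "jaw": 0}}

```text
clock: 47.85
tcp_pos: [0.6018, 0.0454, 0.2818]
ee_rot: [3.14, 0.002, 2.779]
ft_force: [-0.4, 0.1, -0.3]
gripper_width: 0.0852
grip_force: 0.0
```

Request:
{"method": "jog_arm", "body": {"moves": "0 0 0 0 0 -0.0357;0 0 0 0 0 -0.0357;0 0 0 0 0 -0.0357;0 0 0 0 0 -0.0357;0.0485 -0.027 0 0 0 0;0.0485 -0.027 0 0 0 0;0.0485 -0.027 0 0 0 0;0.0485 -0.027 0 0 0 0;0.0485 -0.027 0 0 0 0;0 0 0 0 0 0;0 0 0 0 0 0;0 0 0 0 0 0"}}

```text
clock: 48.85
tcp_pos: [0.487, -0.0314, 0.2815]
ee_rot: [3.141, 0.004, -3.062]
ft_force: [0.4, -0.2, 0.3]
gripper_width: 0.0854
grip_force: 0.0
```

```bash
python3 d.py w14
```

```text
clk 48.85 tcp [ 0.487  -0.0314  0.2815] rot [ 3.141  0.004 -3.062] w 0.0854 gf 0.0 F [ 0.4 -0.2  0.3]
[ 0.408 -0.037  0.423]
access_hole 0.87 [249.  278.8]
handle_left 0.59 [230.6 276. ]
crank_knob 0.83 [178.9 258.9]
crank_knob 0.5 [230.5 277.9]
crank_hub 0.64 [233.3 277.1]
crank_hub 0.25 [269.8 207.3]
```

View pics/w14.png

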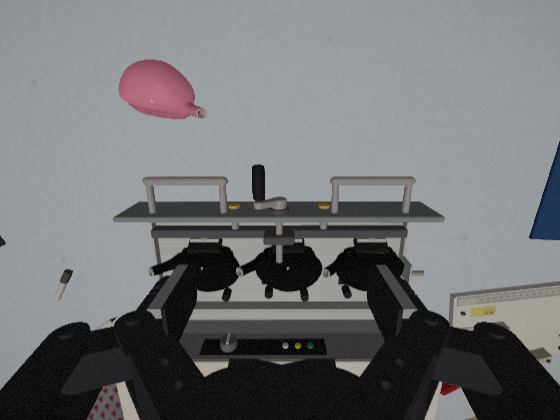

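All three heads sit in the nests at (268,213), (268,288) and (268,368), hosels to the right and backs at the posts. The knob is at (182,258), so the crank starts turned to the right. The next script measures it.

```bash
python3 - <<'E'
from h import *
u=np.array([.9968,.0803,0]);v=np.array([-.0803,.9968,0]);o=np.array([.6292,-.0215,0])
L={k:dict(np.load('pics/%s.npz'%k)) for k in ('w3','w14','w8')}
for k in ('w14','w3'):
    W=L[k];g=W['pixels'].astype(int);m=(g.max(2)<60).astype('u1')
    r,c=((182,258),(229,62))[k=='w3'];m2=np.zeros_like(m);m2[r-25:r+25,max(0,c-22):c+22]=m[r-25:r+25,max(0,c-22):c+22]
    n,l,sta,ce=cv2.connectedComponentsWithStats(m2);q=l[r,c];print(k,sta[q],ce[q]);
    if k=='w14': pa=ce[q][::-1]
    else: pb=ce[q][::-1]
for d in (.15,.155,.16):
    o3,d3=ray(L['w3'],pb);o3=o3-d*u
    X=tri(ray(L['w14'],pa),(o3,d3))
    print(d,'knob rel',(X-o)@u,(X-o)@v,X[2],'ang',np.arctan2(-(X-o)@v,X[2]-.066),'r',np.hypot((X-o)@v,X[2]-.066))
W=L['w14']
for name,a in (('hL',(181,373)),('hR',(181,185))): X=onz(W,a,.066)-o;print(name,X@u,X@v)
# hub: arm end ~ (204,281)
o_,d_=ray(W,(203,281));X=onz(W,(203,281),.07)-o;print('hub',X@u,X@v)
E
```

```text
w14 [252 165  13  37 452] [258.11061947 182.72566372]
w3 [ 44 213  31  29 417] [ 60.03357314 227.99280576]
0.15 knob rel -0.14196448163120287 -0.024339264298067258 0.08148652996364403 ang 1.0041283115689428 r 0.02884843837863699
0.155 knob rel -0.14293760439125508 -0.025690778460656677 0.07980159356337471 ang 1.077818128279876 r 0.029163334562479774
0.16 knob rel -0.14391072715130732 -0.02704229262324609 0.07811665716310531 ang 1.1495541813402366 r 0.02963273478991605
hL -0.14186249200759488 0.11436501689356222
hR -0.14197868240459272 -0.11651473909451683
hub -0.11491316589924915 0.0013532024750065284
```

```bash
cat > ck.py <<'E'
from h import *
import sys
th=float(sys.argv[1]);dz=float(sys.argv[2]);u=np.array([.9968,.0803,0]);v=np.array([-.0803,.9968,0]);o=np.array([.6292,-.0215,0])
X=o-.143*u+(-.0005-.028*np.sin(th))*v+[0,0,.066+.028*np.cos(th)-.010+dz];print(X)
plan(X,[np.pi,0,np.pi+.0804],.036)
E
python3 ck.py 1.08 .06
python3 - <<'E'
import numpy as np
t=np.pi/8*np.arange(2,18)
for a,b in zip(t[:-1],t[1:]): print(round(a/np.pi*8),'0 %.4f %.4f'%(-.028*(np.sin(b)-np.sin(a))/.5,-.028*(np.cos(b)-np.cos(a))/.5))
E
```

```text
[ 0.48868074 -0.0580971   0.12919719]
clk 49.1 tcp [ 0.4871 -0.0306  0.281 ] rot [ 3.14e+00  3.00e-03 -3.06e+00] w 0.0856 gf 0.0 F [0.7 0.3 0.6]
 turn tot [0.0006 0.001  0.0004] n 1 per [0.0006 0.001  0.0004]
 shift tot [ 0.0012 -0.0552  0.3036] n 5 per [ 0.0002 -0.011   0.0607]
2 0 -0.0121 0.0182
3 0 -0.0043 0.0214
4 0 0.0043 0.0214
5 0 0.0121 0.0182
6 0 0.0182 0.0121
7 0 0.0214 0.0043
8 0 0.0214 -0.0043
9 0 0.0182 -0.0121
10 0 0.0121 -0.0182
11 0 0.0043 -0.0214
12 0 -0.0043 -0.0214
13 0 -0.0121 -0.0182
14 0 -0.0182 -0.0121
15 0 -0.0214 -0.0043
16 0 -0.0214 0.0043
```

Request:
{"method": "jog_arm", "body": {"moves": "0 -0.011 0.06 0.0006 0.001 0;0 -0.011 0.06 0 0 0;0 -0.011 0.06 0 0 0;0 -0.011 0.06 0 0 0;0 -0.011 0.06 0 0 0;0 0 0 0 0 0;0 0 0 0 0 0;0 0 0 0 0 0", "jaw": 0.62, "force": 25}}

```text
clock: 49.77
tcp_pos: [0.4899, -0.0579, 0.1324]
ee_rot: [-3.141, 0.001, -3.061]
ft_force: [-0.7, 0.5, 0.1]
gripper_width: 0.0327
grip_force: 0.0
```

```bash
python3 ck.py 1.08 0
```

```text
[ 0.48868074 -0.0580971   0.06919719]
clk 49.77 tcp [ 0.4899 -0.0579  0.1324] rot [-3.141e+00  1.000e-03 -3.061e+00] w 0.0327 gf 0.0 F [-0.7  0.5  0.1]
 turn tot [-0.0001  0.0004  0.0002] n 1 per [-0.0001  0.0004  0.0002]
 shift tot [ 0.0025 -0.0002  0.1264] n 2 per [ 0.0012 -0.0001  0.0632]
```

Request:
{"method": "jog_arm", "body": {"moves": "0.0025 0 0.04 0 0 0;0 0 0.04 0 0 0;0 0 0.03 0 0 0;0 0 0.016 0 0 0;0 0 0 0 0 0;0 0 0 0 0 0"}}

```text
clock: 50.27
tcp_pos: [0.4885, -0.0589, 0.0693]
ee_rot: [-3.14, 0.001, -3.061]
ft_force: [-1.2, 0.1, 0.4]
gripper_width: 0.0325
grip_force: 0.0
```

Request:
{"method": "jog_arm", "body": {"moves": "0 0 0 0 0 0;0 0 0 0 0 0;0 0 0 0 0 0;0 0 0 0 0 0;0 0 0 0 0 0;0 0 0 0 0 0", "jaw": 1}}

```text
clock: 50.77
tcp_pos: [0.4885, -0.0594, 0.0684]
ee_rot: [-3.14, 0.002, -3.062]
ft_force: [2.6, -0.5, 1.0]
gripper_width: 0.0143
grip_force: 25.7
```

Request:
{"method": "jog_arm", "body": {"moves": "0 -0.003 0.0046 0 0 0;0 -0.0043 0.0214 0 0 0;0 0.0043 0.0214 0 0 0;0 0 0 0 0 0;0 0 0 0 0 0"}}

```text
clock: 51.18
tcp_pos: [0.4885, -0.0602, 0.0431]
ee_rot: [3.141, 0.001, -3.061]
ft_force: [6.1, 0.9, -2.5]
gripper_width: 0.0144
grip_force: 25.3
```

Request:
{"method": "jog_arm", "body": {"moves": "0 0.0121 0.0182 0 0 0;0 0.0182 0.0121 0 0 0;0 0.0214 0.0043 0 0 0;0 0 0 0 0 0;0 0 0 0 0 0"}}

```text
clock: 51.6
tcp_pos: [0.4864, -0.0334, 0.0267]
ee_rot: [3.141, 0.001, -3.06]
ft_force: [2.7, 1.4, 6.5]
gripper_width: 0.0145
grip_force: 26.1
```

Request:
{"method": "jog_arm", "body": {"moves": "0 0.0214 -0.0043 0 0 0;0 0.0182 -0.0121 0 0 0;0 0.0121 -0.0182 0 0 0;0 0.0043 -0.0214 0 0 0;0 -0.0043 -0.0214 0 0 0;0 -0.0121 -0.0182 0 0 0;0 -0.0182 -0.0121 0 0 0;0 -0.0214 -0.0043 0 0 0;0 0 0 0 0 0"}}

```text
clock: 52.35
tcp_pos: [0.4865, -0.0364, 0.0826]
ee_rot: [-3.14, 0.001, -3.064]
ft_force: [3.2, -1.4, 5.9]
gripper_width: 0.0143
grip_force: 26.2
```

Request:
{"method": "jog_arm", "body": {"moves": "0 -0.0214 0.0043 0 0 0;0 -0.0182 0.0121 0 0 0;0 -0.0121 0.0182 0 0 0;0 -0.0043 0.0214 0 0 0;0 0.0043 0.0214 0 0 0;0 0.0121 0.0182 0 0 0;0 0.0182 0.0121 0 0 0;0 0.0214 0.0043 0 0 0;0 0 0 0 0 0"}}

```text
clock: 53.1
tcp_pos: [0.4864, -0.0321, 0.0267]
ee_rot: [3.141, 0.001, -3.059]
ft_force: [4.0, 0.6, 8.6]
gripper_width: 0.0142
grip_force: 26.4
```

```bash
python3 ck.py 3.1416 0
```

```text
[ 0.48669773 -0.03348109  0.028     ]
clk 53.1 tcp [ 0.4864 -0.0321  0.0267] rot [ 3.141e+00  1.000e-03 -3.059e+00] w 0.0142 gf 26.4 F [4.  0.6 8.6]
 turn tot [0.     0.0004 0.0009] n 1 per [0.     0.0004 0.0009]
 shift tot [-0.0005 -0.0028 -0.0025] n 1 per [-0.0005 -0.0028 -0.0025]
```

Request:
{"method": "jog_arm", "body": {"moves": "0 0.0214 -0.0055 0 0 0;0 0.0182 -0.0133 0 0 0;0 0.0121 -0.0182 0 0 0;0 0.0043 -0.0214 0 0 0;0 -0.0043 -0.0214 0 0 0;0 -0.0121 -0.0182 0 0 0;0 -0.0182 -0.0121 0 0 0;0 -0.0214 -0.0043 0 0 0;0 0 0 0 0 0"}}

```text
clock: 53.85
tcp_pos: [0.4865, -0.0364, 0.083]
ee_rot: [-3.141, 0.001, -3.064]
ft_force: [8.2, -0.3, -2.8]
gripper_width: 0.0145
grip_force: 25.6
```

Request:
{"method": "jog_arm", "body": {"moves": "0 -0.0214 0.0043 0 0 0;0 -0.0182 0.0121 0 0 0;0 -0.0121 0.0182 0 0 0;0 -0.0043 0.0214 0 0 0;0 0 0 0 0 0;0 0 0 0 0 0"}}

```text
clock: 54.35
tcp_pos: [0.4887, -0.0628, 0.0547]
ee_rot: [3.142, 0.001, -3.062]
ft_force: [8.7, -0.3, -2.1]
gripper_width: 0.015
grip_force: 25.6
```

Request:
{"method": "jog_arm", "body": {"moves": "0 0.0043 0.0214 0 0 0;0 0.0121 0.0182 0 0 0;0 0.0182 0.0121 0 0 0;0 0 0 0 0 0;0 0 0 0 0 0"}}

```text
clock: 54.77
tcp_pos: [0.4872, -0.0445, 0.0289]
ee_rot: [3.141, 0.001, -3.06]
ft_force: [8.3, 0.3, -2.8]
gripper_width: 0.0141
grip_force: 25.6
```

Request:
{"method": "jog_arm", "body": {"moves": "0 0 0 0 0 0;0 0 0 0 0 0;0 0 0 0 0 0;0 0 0 0 0 0;0 0 -0.03 0 0 0;0 0 -0.06 0 0 0;0 0 -0.06 0 0 0;0 0 -0.06 0 0 0;0 0 -0.06 0 0 0;0 0 -0.06 0 0 0;0 0 0 0 0 0;0 0 0 0 0 0", "jaw": 0.65}}

```text
clock: 55.77
tcp_pos: [0.4868, -0.0459, 0.1962]
ee_rot: [-3.139, 0.001, -3.063]
ft_force: [0.6, -0.1, -0.0]
gripper_width: 0.03
grip_force: 0.0
```

```bash
cat > pu.py <<'E'
from h import *
import sys
a,l,z=map(float,sys.argv[1:4]);u=np.array([.9968,.0803,0]);v=np.array([-.0803,.9968,0]);o=np.array([.6292,-.0215,0])
plan(o+a*u+l*v+[0,0,z],[np.pi,0,np.pi+.0804],.036)
E
python3 - <<'E'
from h import *
W=snap('wrist','w15');np.savez('pics/w15',**{k:np.array(W[k]) for k in W});T=snap('top');S=snap('scene')
hs=cv2.cvtColor(T['pixels'],cv2.COLOR_RGB2HSV);m=((hs[...,0]<18)&(hs[...,1]>150)&(hs[...,2]>120));m[:,170:]=0;m[:190]=0;ys,xs=np.nonzero(m);print('pin',len(ys),onz(T,(ys.mean(),xs.mean()),.02) if len(ys) else '')
a=np.vstack([np.hstack([cv2.resize(S['pixels'][110:260,240:400],(400,300),interpolation=2),cv2.resize(T['pixels'][130:250,170:330],(400,300),interpolation=2)]),np.pad(cv2.resize(W['pixels'][:400],(400,286)),((0,0),(0,400),(0,0)))])
cv2.imwrite('pics/m15.png',a[:,:,::-1])
E
python3 pu.py -.185 .1145 .17
```

```text
pin 83 [0.45220046 0.38370413 0.02      ]
clk 55.92 tcp [ 0.4853 -0.046   0.1939] rot [-3.140e+00 -3.000e-03 -3.062e+00] w 0.0301 gf 0.0 F [ 0.  -0.7 -0.7]
 turn tot [-0.0004 -0.0009 -0.0003] n 1 per [-0.0004 -0.0009 -0.0003]
 shift tot [0.0791 0.2547 0.0478] n 4 per [0.0198 0.0637 0.012 ]
```

Request:
{"method": "jog_arm", "body": {"moves": "0.02 0.064 0.012 0 0 0;0.02 0.064 0.012 0 0 0;0.02 0.064 0.012 0 0 0;0.02 0.064 0.012 0 0 0;0 0 0 0 0 0;0 0 0 0 0 0;0 0 0 0 0 0;0 0 0 0 0 0", "jaw": 1}}

```text
clock: 56.58
tcp_pos: [0.4365, 0.0777, 0.1706]
ee_rot: [-3.14, -0.002, -3.063]
ft_force: [0.4, -0.1, 0.3]
gripper_width: -0.0002
grip_force: 0.0
```

```bash
python3 - <<'E'
from h import *
W=snap('wrist','w16');T=snap('top');S=snap('scene')
a=np.vstack([np.hstack([cv2.resize(S['pixels'][110:260,240:400],(400,300),interpolation=2),cv2.resize(T['pixels'][130:250,170:330],(400,300),interpolation=2)]),np.pad(np.hstack([cv2.resize(W['pixels'][:,:],(400,300)),cv2.resize(W['pixels'][210:420,0:280],(400,300))]),((0,0),(0,0),(0,0)))])
cv2.imwrite('pics/m16.png',a[:,:,::-1])
E
python3 pu.py -.185 .1145 .045
```

```text
clk 56.73 tcp [0.4367 0.0778 0.171 ] rot [-3.141e+00 -1.000e-03 -3.064e+00] w 0.0004 gf 0.0 F [-0.5  0.   0.5]
 turn tot [-0.0003 -0.0002 -0.0009] n 1 per [-0.0003 -0.0002 -0.0009]
 shift tot [2.20e-03 1.00e-04 2.52e-01] n 4 per [0.0006 0.     0.063 ]
```

View pics/m16.png

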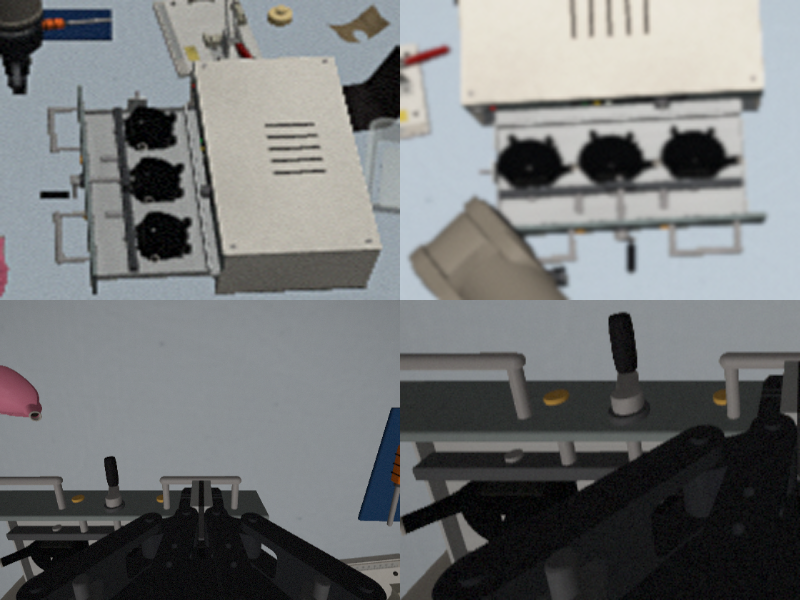

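The jaw beam now bears on all three heads (top crop row 160), hosels to the right. The knob is near the bottom and the pin is on the mat at scene crop (22,60). Now I'll push the carriage home on the left handle.

Request:
{"method": "jog_arm", "body": {"moves": "0.002 0 0.05 0 0 0;0 0 0.06 0 0 0;0 0 0.06 0 0 0;0 0 0.05 0 0 0;0 0 0.032 0 0 0;0 0 0 0 0 0;0 0 0 0 0 0;0 0 0 0 0 0"}}

```text
clock: 57.4
tcp_pos: [0.4361, 0.0787, 0.046]
ee_rot: [-3.141, 0.001, -3.063]
ft_force: [0.2, 0.1, 0.3]
gripper_width: -0.0005
grip_force: 0.0
```

Request:
{"method": "jog_arm", "body": {"moves": "-0.02 0 0 0 0 0;-0.02 0 0 0 0 0;-0.02 0 0 0 0 0;-0.02 0 0 0 0 0;-0.02 0 0 0 0 0;-0.02 0 0 0 0 0;0 0 0 0 0 0;0 0 0 0 0 0"}}

```text
clock: 58.07
tcp_pos: [0.4958, 0.0835, 0.0454]
ee_rot: [-3.141, -0.0, -3.063]
ft_force: [-4.2, -0.8, 3.6]
gripper_width: 0.0002
grip_force: 2.3
```

Request:
{"method": "jog_arm", "body": {"moves": "-0.02 0 0 0 0 0;-0.02 0 0 0 0 0;-0.02 0 0 0 0 0;-0.02 0 0 0 0 0;-0.02 0 0 0 0 0;-0.02 0 0 0 0 0;-0.02 0 0 0 0 0;-0.02 0 0 0 0 0;-0.02 0 0 0 0 0;-0.02 0 0 0 0 0;-0.02 0 0 0 0 0;0 0 0 0 0 0"}}

```text
clock: 59.07
tcp_pos: [0.6043, 0.0922, 0.0448]
ee_rot: [-3.14, -0.003, -3.062]
ft_force: [-4.1, -0.1, 0.4]
gripper_width: -0.0002
grip_force: 2.1
```

Request:
{"method": "jog_arm", "body": {"moves": "-0.008 0 0 0 0 0;-0.008 0 0 0 0 0;-0.008 0 0 0 0 0;0 0 0 0 0 0;0 0 0 0 0 0"}}

```text
clock: 59.48
tcp_pos: [0.6156, 0.0931, 0.0448]
ee_rot: [-3.14, -0.002, -3.061]
ft_force: [-4.8, -0.2, 0.4]
gripper_width: -0.0003
grip_force: 2.5
```

Request:
{"method": "jog_arm", "body": {"moves": "-0.005 0 0 0 0 0;-0.005 0 0 0 0 0;0 0 0 0 0 0;0 0 0 0 0 0"}}

```text
clock: 59.82
tcp_pos: [0.6208, 0.0935, 0.0448]
ee_rot: [-3.14, -0.002, -3.062]
ft_force: [-5.3, 0.1, 0.7]
gripper_width: 0.0002
grip_force: 2.6
```

Request:
{"method": "jog_arm", "body": {"moves": "-0.004 0 0 0 0 0;-0.004 0 0 0 0 0;0 0 0 0 0 0;0 0 0 0 0 0"}}

```text
clock: 60.15
tcp_pos: [0.6213, 0.0935, 0.0447]
ee_rot: [-3.138, -0.008, -3.061]
ft_force: [-16.4, -2.6, 10.6]
gripper_width: 0.0
grip_force: 8.3
```

Request:
{"method": "jog_arm", "body": {"moves": "-0.003 0 0 0 0 0;0 0 0 0 0 0;0 0 0 0 0 0;0.01 0 0 0 0 0;0.02 0 0 0 0 0;0.03 0 0 0 0 0;0.04 0 0 0 0 0;0.04 0 0 0 0 0;0.04 0 0 0 0 0;0 0 -0.06 0 0 0;0 0 -0.06 0 0 0;0 0 -0.06 0 0 0"}}

```text
clock: 61.15
tcp_pos: [0.5376, 0.0867, 0.1364]
ee_rot: [-3.141, 0.001, -3.062]
ft_force: [1.1, -1.0, -0.1]
gripper_width: 0.0
grip_force: 0.0
```

Request:
{"method": "jog_arm", "body": {"moves": "0.03 0 -0.06 0 0 0;0.03 0 -0.06 0 0 0;0 0 0 0 0 0;0 0 0 0 0 0;0 0 0 0 0 0"}}

```text
clock: 61.57
tcp_pos: [0.5081, 0.0839, 0.1951]
ee_rot: [-3.14, 0.001, -3.063]
ft_force: [0.5, -0.4, 0.5]
gripper_width: 0.0001
grip_force: 0.0
```

```bash
python3 - <<'E'
from h import *
st();T=snap('top','t17');S=snap('scene','s17');W=snap('wrist','w17')
# compare tester front area with the initial scene picture (carriage latched)
S0=cv2.imread('pics/scene.png')[:,:,::-1].astype(int);S1=S['pixels'].astype(int)
d=np.abs(S0-S1).max(2);print('scene diff front (right part)',(d[160:250,296:335]>50).sum(),(d[180:250,240:300]>50).sum(),'block',(d[318:345,292:318]>50).sum())
S7=cv2.imread('pics/scene7.png')[:,:,::-1].astype(int);print('ref open-vs-closed',(np.abs(S0-S7).max(2)[160:250,296:335]>50).sum(),(np.abs(S0-S7).max(2)[180:250,240:300]>50).sum())
for n in ('handle_left','crank_knob'): print(n,[(round(x['p'],2),np.round(x['at'])) for x in eyes.find_in(n,S)[:2]])
hs=cv2.cvtColor(T['pixels'],cv2.COLOR_RGB2HSV);m=((hs[...,0]<18)&(hs[...,1]>150)&(hs[...,2]>120));m[:,170:]=0;m[:190]=0;ys,xs=np.nonzero(m);print('pin',len(ys),onz(T,(ys.mean(),xs.mean()),.02) if len(ys) else '')
E
```

```text
clk 61.57 tcp [0.5081 0.0839 0.1951] rot [-3.140e+00  1.000e-03 -3.063e+00] w 0.0001 gf 0.0 F [ 0.5 -0.4  0.5]
scene diff front (right part) 89 0 block 0
ref open-vs-closed 1182 954
handle_left [(0.56, array([201., 318.]))]
crank_knob []
pin 83 [0.45220046 0.38370413 0.02      ]
```

```bash
python3 -c "
from h import *
print(finish_job())"
```

```text
the job is handed in; nothing more can be done
None
```

The job is handed in at about 61.6 s. The carriage was tripped and is back home, all three black heads are clamped in the nests with hosels right, the crank is at about 15.3 rad by its commanded path, and the pin is back on its mat. The hand-in gave no verdict.

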